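# Pack inspected trays into the latched transit case

### The arm

A 6-joint arm with a two-finger parallel gripper is mounted at the origin on the work surface. World frame = base frame: x ahead of the robot, y to its left, z up, the work surface at z = 0. Lengths are in mm, angles in rad, forces in N, time in s.
With the tool pointing down it reaches from about 275 to 1000 mm from the base axis. Payload 8.4 kg.
Tool frame: the origin (TCP) lies midway between the tips of the shut fingers; the grasp point (between the pads) lies 19 mm behind it; z points along the fingers, y is the line along which they close (so a half turn about z gives the same grasp; the last joint's range is limited). The gripper opens to 85 mm and grips with 20 to 120 N. Pads are 22 mm wide; open, the fingers measure 114 mm over their backs; the gripper's body (76 mm by 85 mm) begins 54 mm behind the grasp point. The pads swing forward as they close: fully open they stand 13 mm farther back than shut.
Start: joints at [-1.344, 0.353, 1.633, -0, 1.155, -0.002], TCP at [141.754, -608.715, 231.281] pointing down, gripper open.
Joint ranges: [-2.63, 2.63], [-0.92, 2.1], [0.06, 2.66], [-1.3, 4.44], [0, 2.69], [-3.02, 3.02]. Speed limits (rad/s): [2.22, 2.22, 2.79, 3.14, 3.14, 3.14].

### API

Orientations are given as [roll, pitch, yaw] about the fixed x, y, z axes, in that order (R = Rz(yaw) Ry(pitch) Rx(roll)).
In Python, from rig import r, cams gives the robot as it stands. The module is installed in compiled form; this text tells all that it offers.
- The arm moves only by the tool send_rows, never from a script. Its argument "targets" is one flat list of numbers, 7 for each row, row after row: the shift along the tool's x, y, z in m, then the turn, a rotation vector about the tool's x, y, z in rad, then the opening, from -1 (shut) to 1 (fully open). In form: [tx, ty, tz, wx, wy, wz, fingers, tx, ty, tz, wx, wy, wz, fingers, ...]. A call has 1 to 12 rows; each row is the pose to reach, as a shift and turn from the pose commanded when the call began, along the tool's axes at that moment; what a row does not reach only later rows make up. A row lasts 1/12 s, in which the tool goes at most 41.7 mm and 7.16 degrees, less where a joint would pass 70% of its speed; a pose out of reach is approached as far as the arm can. A call with a gripper value outside its range is refused whole. The fingers move at their own pace and stop on an object; "grip_force" is the grip in N (left out, the last holds). Time passes only in rows, so rows that repeat a pose let the fingers close. It gives the time, the measured TCP pose, the force, the opening and the grip force at its end, in the units of the state.
- r.sense(): the state, without advancing time (a new reading comes with each control period).
- cams.grab_frame(name): name is "scene" or "top" or "wrist"; returns a dict with "color" (384x512x3 uint8, blue, green, red), "fx", "fy", "cx", "cy" (pixels), "k1" (the pictures are not rectified: a ray, as slopes to the right and down, at radius r is drawn at 1 + k1 r^2 times it, then the intrinsics apply), "xyz" and "attitude" of the camera in the world. Camera axes: x right, y down, z forward; pixel columns grow to the right and rows downward; lengths in mm; the calibration is good to about 2 mm. A picture is of the moment at which its call begins. There is no depth.
- r.sign_off(): hands the job in; it is judged then, once.
The state is a dict: "clock": time; "qpos": joint angles; "qvel": joint speeds; "joint_efforts": joint torques, N m; "eef_pos": TCP position; "tcp_rot": TCP orientation; "contact_force": force on the tool from outside, world axes, zero at the start; "wrist_torque": the same for the moment, N m; "opening": opening from 0.0 (shut) to 1.0 (fully open); "grasp_force": force on a finger pad.
Only numpy, scipy, OpenCV 4.12 (cv2) and the standard library are available. Lean on these libraries where they do the work, as an engineer would, in place of code of your own. Each camera call takes 0.05 s, during which the arm holds its last target. There are 200 camera calls.

### The job

Pack up the checked parts: swing the hasp on the transit case right back off its catch and then open the lid wide, move every tray from the two piles on the grey pad into the case, laid flat, no more than two high in each of its two wells, then shut the lid fully and swing the hasp back down over its catch. Leave the bottle, the tape roll and the screwdriver where they are.

Things in the scene. Friction and masses are not known exactly. Their poses are not given: they have to be found in the camera images.
- case: aluminium transit case, fixed, 122 (x) x 230 (y) mm, walls 62 high and 5 thick, floor 6 thick; a 4 mm divider, top 40 up, makes two wells of 112 (x) x 108 (y) mm, each for two trays one on the other (tray x along case x, 8 to 12 mm play per side). Origin: centre of underside; x points from the hasp side to the lid's hinge side, y left, z up. Closed lid's top: 70 mm up
- lid (a joint): flat lid, 8 mm thick, hinged along the case's far (+x) top edge about the case's +y axis: 0 shut, grows as it opens, 1.75 rad wide open (10 degrees past upright). Stiff hinge: it stays where it is left. Not to be lifted while the hasp lies over the catch
- hasp (a joint): steel hasp, a slotted strap 66 mm long, 28 wide, hinged to a bracket on the case's front at the right, about the case's -y axis: 0 flat on the lid with its slot over the catch, grows as it swings up and back towards the robot, 1.8 rad fully off, leaning back. Moves freely and falls to the side it leans (balanced at about 1.4 rad)
- lid_bar (a point): middle of the lid's grip, a black round bar 44 mm long along the case's y, 12 thick, on an 18 mm wide post, 30 mm above the lid's top near its front edge at the left. Can be pinched end to end (44 mm) from above and then pivots between the finger pads
- lid_pin (a point): point on the lid's hinge line level with lid_bar (at lid 0 the bar is 106 mm before it and 38 mm above it)
- hasp_bar (a point): middle of the hasp's grip, a black round bar 44 mm long along the case's y, 12 mm thick, at the strap's free end, raised 26 mm off the strap. Can be pinched end to end (44 mm) from above and then pivots between the finger pads
- hasp_pin (a point): middle of the hasp's hinge pin, in the case's frame at (-75, -55, 74) mm (at hasp 0 the bar is 66 mm beyond it and 26 mm above it)
- well_left (a point): centre of the left (+y) well's floor
- well_right (a point): centre of the right (-y) well's floor
- tray1: black parts tray, 96 x 84 mm, 26 high, 160 g, walls and floor 3 mm; a solid rib 12 mm wide, flush with the rim, runs down its middle along its x, with a 33 mm wide, 23 deep pocket each side, free in the middle for a finger: lift it by pinching the rib from above across its y. Origin: centre of underside, z up. Stacked trays are 26 mm apart in height.
- tray2: tray like tray1, on top of tray1 at the start; may be absent
- tray3: tray like tray1, at the bottom of the second pile at the start
- tray4: tray like tray1, on top of tray3 at the start; may be absent
- pad: fixed grey pad 280 (x) x 130 (y) mm, 4 mm thick, on which the two piles of one or two trays stand side by side along its x; origin: centre of underside
- bottle: white bottle, 60 mm across, 140 mm high, a bystander; origin: centre of its underside
- tape: cardboard tape roll lying flat, 90 mm across, 24 mm high, a bystander; origin: centre of its underside
- driver: screwdriver 190 mm long lying on the bench, a bystander; origin on its middle
Mind the look-alikes: they are no part of the job. Leave any blue or purple look-alike of the tray3 alone.

How it is judged (in metres and radians):
On the way, in this order (a step that is already met when the one before it is completed fails the run):
1. the hasp is swung off its catch, the lid still shut (value of joint hasp above 1.4 rad and value of joint lid below 0.15 rad), for 0.2 s.
2. the lid is opened, at least to about 75 degrees (value of joint lid above 1.3 rad), for 0.2 s.
3. every tray lies flat in the case, lid still open ((horizontal distance between tray1 and well_left below 0.02 m or horizontal distance between tray1 and well_right below 0.02 m) and z of tray1 in the frame of case between -0.002 and 0.042 m and angle between each of tray1, tray2, tray3, tray4's own z axis and vertical below 0.12 rad and (horizontal distance between tray2 and well_left below 0.02 m or horizontal distance between tray2 and well_right below 0.02 m) and z of tray2 in the frame of case between -0.002 and 0.042 m and (horizontal distance between tray3 and well_left below 0.02 m or horizontal distance between tray3 and well_right below 0.02 m) and z of tray3 in the frame of case between -0.002 and 0.042 m and (horizontal distance between tray4 and well_left below 0.02 m or horizontal distance between tray4 and well_right below 0.02 m) and z of tray4 in the frame of case between -0.002 and 0.042 m and value of joint lid above 1 rad), for 0.3 s.
4. the lid is shut, the hasp still off (value of joint lid below 0.06 rad and value of joint hasp above 0.5 rad), for 0.2 s.
At the end, for the whole second after the job is handed in: every tray lies flat (within 0.12 rad) and at rest in the case's wells, at most two high (undersides less than 42 mm above the case's underside, each within 20 mm of a well's centre); the lid is shut (under 0.06 rad) and the hasp lies over its catch (under 0.1 rad) ((horizontal distance between tray1 and well_left below 0.02 m or horizontal distance between tray1 and well_right below 0.02 m) and z of tray1 in the frame of case between -0.002 and 0.042 m and angle between each of tray1, tray2, tray3, tray4's own z axis and vertical below 0.12 rad and (horizontal distance between tray2 and well_left below 0.02 m or horizontal distance between tray2 and well_right below 0.02 m) and z of tray2 in the frame of case between -0.002 and 0.042 m and (horizontal distance between tray3 and well_left below 0.02 m or horizontal distance between tray3 and well_right below 0.02 m) and z of tray3 in the frame of case between -0.002 and 0.042 m and (horizontal distance between tray4 and well_left below 0.02 m or horizontal distance between tray4 and well_right below 0.02 m) and z of tray4 in the frame of case between -0.002 and 0.042 m and value of joint lid below 0.06 rad and value of joint hasp below 0.1 rad and linear speed of each of tray1, tray2, tray3, tray4 below 0.03 m/s); the robot touches nothing.
It fails at once if the lid was moved open with the hasp over the catch, or the hasp brought over before the lid was shut (value of joint hasp below 0.4 rad and value of joint lid above 0.25 rad).
It fails at once if a bystander was pushed more than 4 cm (distance of any of bottle, tape, driver from where it was at the start of the episode above 0.04 m).
It fails at once if the bottle was knocked over (angle between bottle's own z axis and vertical above 0.7 rad).
Of tray2, tray4 only 1 to 2 are there at a start; the rules pass over those that are not, and their reading is None.
At some moment in a run one of tray1, tray2, tray3, tray4 may be knocked a few centimetres aside while the robot is not near it.
Once in a run the grip may slacken for a moment while it holds something.
It also fails if it takes over 210 s, if anything falls off the work surface, if the arm or the gripper's body presses on something with over 40 N, if the wrist force passes 120 N, or if a joint passes its speed limit or range.

## Working session

There is one attempt and no reset: what is moved stays moved. The work goes in short steps, Python scripts to look and compute and a tool call to move; the robot and the scene stay as the last step left them, time stands still between calls to the robot, and variables do not carry over. Pictures are saved under pics/ and viewed, at most 14 in all, crops included, and the job is handed in when it is done.

Besides the shell and the picture viewer there is one more tool, called after ">>>" as name(argument=value, ...) on one line, values as JSON. send_rows: Moves the arm, as the interface text tells. Its arguments: {"type":"object","properties":{"targets":{"type":"array"},"grip_force":{"type":"number"}},"required":["targets"]}

```bash
mkdir -p pics; cat > h.py <<'E'
import numpy as np, cv2
from scipy.spatial.transform import Rotation as R
from rig import r, cams
def grab(n):
    return cams.grab_frame(n)
def camR(f):
    a=np.array(f["attitude"],float)
    return R.from_euler('xyz',a).as_matrix() if a.size==3 else a.reshape(3,3)
def und(f,uv):
    K=np.array([[f["fx"],0,f["cx"]],[0,f["fy"],f["cy"]],[0,0,1.]])
    return cv2.undistortPoints(np.array(uv,float).reshape(-1,1,2),K,np.array([f["k1"],0,0,0.])).reshape(-1,2)
def ray(f,uv):
    s=und(f,uv); d=np.c_[s,np.ones(len(s))]@camR(f).T
    return np.array(f["xyz"],float),d
def plane(f,uv,z):
    o,d=ray(f,uv); return o+d*((z-o[2])/d[:,2])[:,None]
def proj(f,P):
    c=(np.atleast_2d(P)-np.array(f["xyz"]))@camR(f); s=c[:,:2]/c[:,2:]
    s=s*(1+f["k1"]*(s**2).sum(1,keepdims=True))
    return s*[f["fx"],f["fy"]]+[f["cx"],f["cy"]]
E
python3 - <<'E'
from h import *
for n in("scene","top","wrist"):
    f=grab(n); cv2.imwrite(f"pics/{n}0.png",f["color"]); print(n,{k:f[k] for k in f if k!="color"})
s=r.sense(); print(s)
E
```

```text
scene {'fx': 416.1030713970897, 'fy': 416.1030713970897, 'cx': 254.7775764136186, 'cy': 181.28491933878655, 'k1': 0.03784484741935837, 'xyz': array([1098.29256902, -684.72704056,  830.14839338]), 'attitude': array([-2.30992409, -0.00381125,  0.66443862])}
top {'fx': 407.46149383557406, 'fy': 407.46149383557406, 'cx': 251.16927376711755, 'cy': 199.24704953074487, 'k1': -0.07133173225131792, 'xyz': array([ 397.60967775,  -14.92734156, 1085.57378235]), 'attitude': array([-2.94618694, -0.00610196, -1.54240017])}
wrist {'fx': 276.2874915223367, 'fy': 276.2874915223367, 'cx': 251.24924455747404, 'cy': 195.48401807216212, 'k1': -0.014175486564606174, 'xyz': array([ 204.27802634, -593.49712156,  373.55290767]), 'attitude': array([ 2.88074793e+00,  1.31594991e-03, -1.34239559e+00])}
{'clock': 0.15, 'qpos': array([-1.34439907e+00,  3.53505027e-01,  1.63393354e+00,  3.89666412e-06,
        1.15519595e+00, -2.39497795e-03]), 'qvel': array([-0.00090645, -0.00205145, -0.00227481, -0.00113989,  0.00161792,
       -0.00025752]), 'joint_efforts': array([ 1.15018524e-04, -6.05635428e+01, -3.42340243e+01, -7.59285882e-06,
        6.20883191e-03, -2.64071252e-05]), 'eef_pos': array([ 141.67742815, -608.37487116,  230.73690336]), 'tcp_rot': array([-3.14055080e+00, -6.05853935e-06,  2.28790654e-01]), 'contact_force': array([0.06286562, 0.28464199, 0.18027962]), 'wrist_torque': array([ 0.04507684,  0.01788142, -0.03357773]), 'grasp_force': 0.0, 'opening': 0.996262745292724}
```

View pics/top0.png

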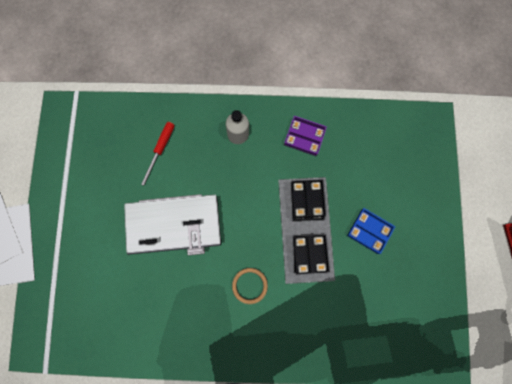

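View pics/scene0.png

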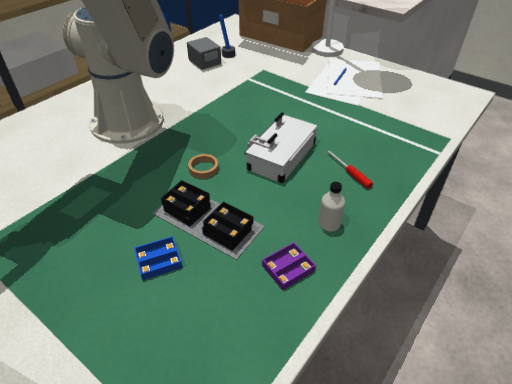

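The top view shows the case at about (172,223), with the hasp bar near (192,222) and the lid bar near (148,241). The piles are at (308,200) and (310,254). Blue and purple decoys are at (371,231) and (305,136), with the tape at (250,286) and the bottle at (237,127). I'll measure next.

```bash
python3 - <<'E'
from h import *
f=cv2.imread("pics/top0.png"); g=cv2.imread("pics/scene0.png")
a=cv2.resize(f[185:265,115:235],(480,300*480*80//120//320+20),interpolation=cv2.INTER_CUBIC)
a=cv2.resize(f[187:262,120:226],None,fx=3.7,fy=3.7,interpolation=cv2.INTER_CUBIC)
b=cv2.resize(f[172:287,272:372],None,fx=3.7,fy=3.7,interpolation=cv2.INTER_CUBIC)[:,:370]
c=cv2.resize(g[107:187,240:325],None,fx=3.7,fy=3.7,interpolation=cv2.INTER_CUBIC)
d=cv2.resize(g[175:260,150:268],None,fx=3.4,fy=3.4,interpolation=cv2.INTER_CUBIC)
W=np.zeros((600,800,3),np.uint8)
for im,x,y in((a,0,0),(b,400,0),(c,0,290),(d,400,310)):
    h=min(im.shape[0],600-y,310 if y==0 else 999);w=min(im.shape[1],800-x); W[y:y+h,x:x+w]=im[:h,:w]
cv2.imwrite("pics/crop0.png",W)
E
```

```text
(no output)
```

View pics/crop0.png

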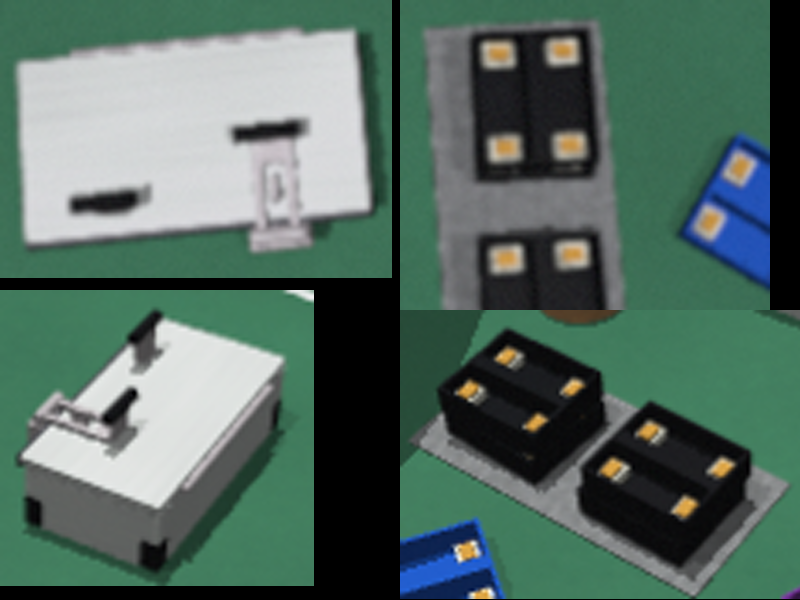

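The crop shows both piles two high. The lid corners, both grip bars and the tray ribs (roughly along world x) are all clear.

```bash
python3 - <<'E'
from h import *
f=grab("top")
def crop(p): return np.array(p)/3.7+[120,187]-0.37
lid=plane(f,crop([(18,63),(355,30),(371,210),(27,243)]),70)
print("lid",lid.round(1).tolist(),lid.mean(0).round(1))
print("sides",np.linalg.norm(np.roll(lid,-1,0)-lid,axis=1))
print("yaw", [np.arctan2(*(lid[i]-lid[j])[[1,0]]) for i,j in((0,3),(1,2))],[np.arctan2(*(-(lid[0]-lid[1])*[1,-1,1])[[0,1]])])
print("hbar",plane(f,crop([(231,134),(308,126)]),100).round(1).tolist())
print("lbar",plane(f,crop([(70,206),(150,196)]),100).round(1).tolist())
# orange stickers
def stick(im):
    hsv=cv2.cvtColor(im,cv2.COLOR_BGR2HSV)
    return cv2.inRange(hsv,(8,120,130),(28,255,255))
m=stick(f["color"])
n,l,s,c=cv2.connectedComponentsWithStats(m)
for i in range(1,n):
    if s[i,4]>3 and 275<c[i][0]<340 and 170<c[i][1]<290: print(c[i].round(1),s[i,4],plane(f,c[i],4+26+23)[0].round(1), plane(f,c[i],56)[0].round(1))
g=grab("scene"); 
cr=lambda p:(np.array(p)-[0,290])/3.7+[240,107]-.37
L=plane(g,cr([(22,460),(158,508),(285,358),(165,320)]),70);print("scene lid",L.round(1).tolist(),L.mean(0))
m=stick(g["color"]);n,l,s,c=cv2.connectedComponentsWithStats(m)
for i in range(1,n):
    if s[i,4]>3 and 150<c[i][0]<270 and 170<c[i][1]<260: print(c[i].round(1),s[i,4],plane(g,c[i],56)[0].round(1))
E
```

```text
lid [[577.7, 306.9, 70.0], [607.7, 75.5, 70.0], [484.4, 59.2, 70.0], [454.8, 290.2, 70.0]] [531.2 183.   70. ]
sides [233.35182047 124.36280997 232.88497763 124.00881836]
yaw [np.float64(0.13523854630620002), np.float64(0.13146473826406635)] [np.float64(0.1290187840697686)]
hbar [[529.1, 151.5, 100.0], [536.0, 101.0, 100.0]]
lbar [[478.2, 254.7, 100.0], [486.5, 202.4, 100.0]]
[298.4 186.1] 11 [ 640.6 -137.3   53. ] [ 639.9 -136.9   56. ]
[315.4 185.1] 11 [ 644.7 -181.7   53. ] [ 644.  -181.3   56. ]
[300.3 211.2] 10 [ 574.5 -142.7   53. ] [ 574.  -142.3   56. ]
[317.5 210.8] 10 [ 576.8 -187.1   53. ] [ 576.3 -186.6   56. ]
[318.2 240.1] 12 [ 501.3 -188.7   53. ] [ 501.  -188.2   56. ]
[300.5 241.2] 10 [ 497.3 -143.7   53. ] [ 497.  -143.3   56. ]
[303. 268.] 11 [ 430.1 -150.4   53. ] [ 430. -150.   56.]
[321. 267.] 11 [ 433.7 -195.8   53. ] [ 433.6 -195.3   56. ]
scene lid [[488.1, 55.3, 70.0], [606.8, 74.0, 70.0], [576.9, 304.9, 70.0], [462.1, 289.1, 70.0]] [533.46932519 180.8363341   70.        ]
[181.1 188.3] 14 [ 437.7 -160.    56. ]
[169.8 198.1] 16 [ 441.4 -205.    56. ]
[200.4 197.6] 11 [ 503.6 -154.    56. ]
[189.5 207.7] 15 [ 507.2 -198.    56. ]
[222.8 210.3] 16 [ 580.6 -152.1   56. ]
[211.7 221.2] 19 [ 583.7 -197.2   56. ]
[244.3 221.4] 14 [ 648.1 -147.6   56. ]
[233.7 232.7] 19 [ 651. -192.   56.]
[169.4 245.6] 15 [ 557.8 -315.8   56. ]
[173.7 259.6] 17 [ 595.4 -337.9   56. ]
```

>>> send_rows(targets=[0.27, -0.31, 0, 0, 0, -1.5, 1, 0.27, -0.31, 0, 0, 0, -1.5, 1, 0.27, -0.31, 0, 0, 0, -1.5, 1, 0.27, -0.31, 0, 0, 0, -1.5, 1, 0.27, -0.31, 0, 0, 0, -1.5, 1, 0.27, -0.31, 0, 0, 0, -1.5, 1, 0.27, -0.31, 0, 0, 0, -1.5, 1, 0.27, -0.31, 0, 0, 0, -1.5, 1, 0.27, -0.31, 0, 0, 0, -1.5, 1, 0.27, -0.31, 0, 0, 0, -1.5, 1, 0.27, -0.31, 0, 0, 0, -1.5, 1, 0.27, -0.31, 0, 0, 0, -1.5, 1])

```text
clock: 1.25
eef_pos: [335.3, -243.6, 231.5]
tcp_rot: [3.141, 0.0, 1.739]
contact_force: [0.1, -0.3, -1.0]
opening: 0.997
grasp_force: 0.0
```

```bash
cat >> h.py <<'E'
def shift(pos,yaw):
    s=r.sense(); A=R.from_euler('xyz',s["tcp_rot"]); B=R.from_euler('xyz',[np.pi,0,yaw])
    d=A.inv().apply(np.array(pos)-s["eef_pos"])/1000; w=(A.inv()*B).as_rotvec()
    print("now",s["eef_pos"].round(1),s["tcp_rot"].round(3),"shift",d.round(4),w.round(3),"t",round(s["clock"],2),"op",round(s["opening"],3),"F",np.round(s["contact_force"],1))
E
python3 - <<'E'
from h import *
shift([532,126,230],0.132-np.pi)
print(r.sense()["qpos"].round(2))
E
```

```text
now [ 335.3 -243.6  231.5] [3.141 0.    1.739] shift [0.3314 0.2559 0.0015] [ 0.     0.    -1.534] t 1.25 op 0.997 F [ 0.1 -0.3 -1. ]
[-0.63  0.01  2.06  0.    1.07 -0.8 ]
```

>>> send_rows(targets=[0.331, 0.256, 0, 0, 0, -1.534, 1, 0.331, 0.256, 0, 0, 0, -1.534, 1, 0.331, 0.256, 0, 0, 0, -1.534, 1, 0.331, 0.256, 0, 0, 0, -1.534, 1, 0.331, 0.256, 0, 0, 0, -1.534, 1, 0.331, 0.256, 0, 0, 0, -1.534, 1, 0.331, 0.256, 0, 0, 0, -1.534, 1, 0.331, 0.256, 0, 0, 0, -1.534, 1, 0.331, 0.256, 0, 0, 0, -1.534, 1, 0.331, 0.256, 0, 0, 0, -1.534, 1, 0.331, 0.256, 0, 0, 0, -1.534, 1, 0.331, 0.256, 0, 0, 0, -1.534, 1])

```text
clock: 2.25
eef_pos: [536.0, 124.1, 230.9]
tcp_rot: [3.141, 0.0, -3.045]
contact_force: [0.4, -0.7, -0.4]
opening: 0.998
grasp_force: 0.0
```

>>> send_rows(targets=[0, 0, 0, 0, 0, 0, 1, 0, 0, 0, 0, 0, 0, 1])

```text
clock: 2.42
eef_pos: [534.9, 121.6, 231.1]
tcp_rot: [-3.141, -0.0, -3.058]
contact_force: [-0.4, -0.6, -1.3]
opening: 0.999
grasp_force: 0.0
```

```bash
python3 - <<'E'
from h import *
shift([532,126,230],0.132-np.pi)
f=grab("wrist"); im=f["color"].copy()
def case(p,c=(532,182),y=.132): return R.from_euler('z',y).apply(np.atleast_2d(p))+[c[0],c[1],0]
for p in ([-61,-115,70],[-61,115,70],[61,115,70],[61,-115,70],[-9,-77,100],[-9,-33,100],[-45,31,100],[-45,75,100]):
    u=proj(f,case(p))[0]; print(p,u.round(0)); cv2.circle(im,tuple(int(x) for x in u.round()),2,(0,0,255),-1)
cv2.imwrite("pics/w1.png",cv2.resize(im,(768,576),interpolation=cv2.INTER_CUBIC)); cv2.imwrite("pics/w1raw.png",f["color"])
E
```

```text
now [534.9 121.6 231.1] [-3.141 -0.    -3.058] shift [0.0026 0.0046 0.0011] [-0.    -0.    -0.048] t 2.42 op 0.999 F [-0.4 -0.6 -1.3]
[-61, -115, 70] [198. 134.]
[-61, 115, 70] [412. 124.]
[61, 115, 70] [402. 230.]
[61, -115, 70] [208. 239.]
[-9, -77, 100] [234. 186.]
[-9, -33, 100] [278. 184.]
[-45, 31, 100] [342. 145.]
[-45, 75, 100] [387. 143.]
```

View pics/w1.png

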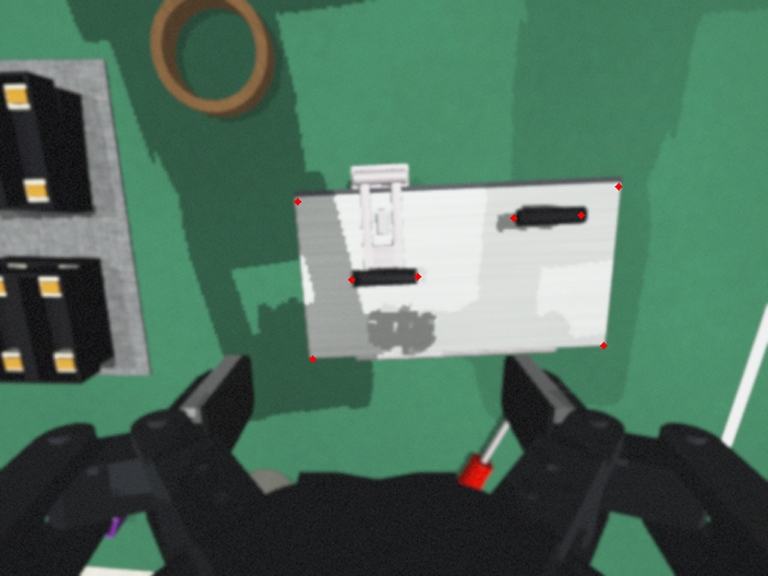

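The wrist view shows the case model lining up within 1–2 mm. The hasp bar's midpoint is at about (385,278) zoomed, which matches the prediction. The lid bar spans x 514–588, so its centre is at about case y=+55. I'll descend onto the hasp bar and pinch it.

>>> send_rows(targets=[0.004, 0.005, 0, 0, 0, -0.048, 1, 0.004, 0.005, 0.0, 0, 0, -0.048, 1, 0.004, 0.005, 0.03, 0, 0, -0.048, 1, 0.004, 0.005, 0.06, 0, 0, -0.048, 1, 0.004, 0.005, 0.09, 0, 0, -0.048, 1, 0.004, 0.005, 0.115, 0, 0, -0.048, 1, 0.004, 0.005, 0.13, 0, 0, -0.048, 1, 0.004, 0.005, 0.14, 0, 0, -0.048, 1, 0.004, 0.005, 0.148, 0, 0, -0.048, 1, 0.004, 0.005, 0.148, 0, 0, -0.048, 1, 0.004, 0.005, 0.148, 0, 0, -0.048, 1])

```text
clock: 3.38
eef_pos: [531.1, 126.1, 83.7]
tcp_rot: [3.142, 0.0, -3.008]
contact_force: [0.3, -0.2, -0.1]
opening: 1.002
grasp_force: 0.0
```

>>> send_rows(targets=[0, 0, 0, 0, 0, 0, -0.5, 0, 0, 0, 0, 0, 0, -0.5, 0, 0, 0, 0, 0, 0, -0.5, 0, 0, 0, 0, 0, 0, -0.5, 0, 0, 0, 0, 0, 0, -0.5, 0, 0, 0, 0, 0, 0, -0.5, 0, 0, 0, 0, 0, 0, -0.5, 0, 0, 0, 0, 0, 0, -0.5], grip_force=40)

```text
clock: 4.05
eef_pos: [531.3, 126.1, 84.2]
tcp_rot: [-3.141, 0.001, -3.006]
contact_force: [-0.5, -2.0, 6.7]
opening: 0.503
grasp_force: 39.6
```

```bash
python3 - <<'E'
from h import *
shift([530.3,126.3,82],0.132-np.pi); print(r.sense()["grasp_force"])
a=R.from_euler
for t in np.arange(.15,1.81,.15):
    x=70.94*np.cos(.3754+t)-66; z=70.94*np.sin(.3754+t)-26
    print(round(t,2),"tx",round(-x/1000,4),"tz",round(-z/1000,4))
E
```

```text
now [531.3 126.1  84.2] [-3.141e+00  1.000e-03 -3.006e+00] shift [0.0009 0.0003 0.0022] [-0.     0.001  0.003] t 4.05 op 0.503 F [-0.5 -2.   6.7]
39.62194204330444
0.15 tx 0.0046 tz -0.0096
0.3 tx 0.0106 tz -0.0184
0.45 tx 0.0179 tz -0.0261
0.6 tx 0.0262 tz -0.0327
0.75 tx 0.0354 tz -0.038
0.9 tx 0.0453 tz -0.0419
1.05 tx 0.0557 tz -0.0442
1.2 tx 0.0663 tz -0.0449
1.35 tx 0.0769 tz -0.0441
1.5 tx 0.0873 tz -0.0417
1.65 tx 0.0972 tz -0.0377
1.8 tx 0.1063 tz -0.0324
```

>>> send_rows(targets=[0.005, 0, -0.01, 0, 0, 0, -0.5, 0.011, 0, -0.018, 0, 0, 0, -0.5, 0.018, 0, -0.026, 0, 0, 0, -0.5, 0.026, 0, -0.033, 0, 0, 0, -0.5, 0.035, 0, -0.038, 0, 0, 0, -0.5, 0.045, 0, -0.042, 0, 0, 0, -0.5, 0.056, 0, -0.044, 0, 0, 0, -0.5, 0.066, 0, -0.045, 0, 0, 0, -0.5, 0.077, 0, -0.044, 0, 0, 0, -0.5, 0.087, 0, -0.042, 0, 0, 0, -0.5, 0.097, 0, -0.038, 0, 0, 0, -0.5, 0.104, 0, -0.034, 0, 0, 0, -0.5])

```text
clock: 5.05
eef_pos: [426.2, 112.3, 118.0]
tcp_rot: [3.141, -0.0, -3.007]
contact_force: [-1.6, 0.2, 11.2]
opening: 0.501
grasp_force: 39.8
```

>>> send_rows(targets=[0, 0, 0, 0, 0, 0, -0.5, 0, 0, 0, 0, 0, 0, -0.5, 0, 0, 0, 0, 0, 0, -0.5, 0, 0, 0, 0, 0, 0, -0.5])

```text
clock: 5.38
eef_pos: [425.9, 112.3, 117.7]
tcp_rot: [3.141, -0.002, -3.007]
contact_force: [-3.9, 0.2, 12.6]
opening: 0.498
grasp_force: 40.5
```

```bash
python3 - <<'E'
from h import *
shift([530.3,126.3,82],0.132-np.pi)
f=grab("scene"); g=grab("top")
cv2.imwrite("pics/s2.png",np.hstack([cv2.resize(f["color"][90:190,230:330],(400,400)),cv2.resize(g["color"][170:270,110:210],(400,400))]))
E
```

```text
now [425.9 112.3 117.7] [ 3.141e+00 -2.000e-03 -3.007e+00] shift [-1.055e-01 -1.000e-04  3.550e-02] [ 0.    -0.002  0.003] t 5.38 op 0.498 F [-3.9  0.2 12.6]
```

View pics/s2.png

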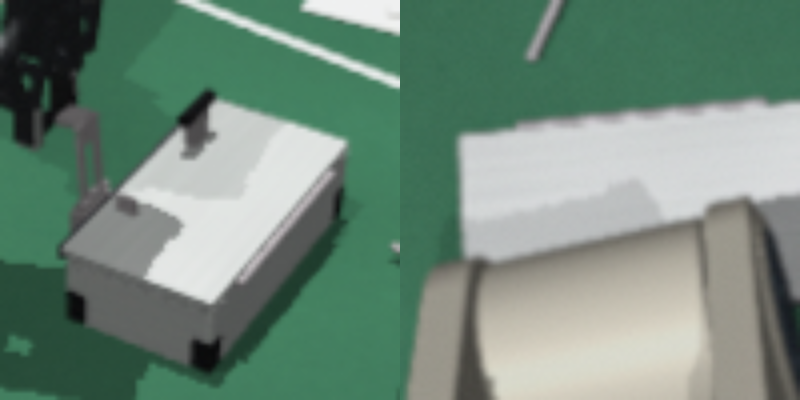

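The left panel shows the hasp standing back off the catch with the lid still shut. I'll release it and go to the lid bar.

>>> send_rows(targets=[0, 0, 0, 0, 0, 0, 1, 0, 0, 0, 0, 0, 0, 1, 0, 0, 0, 0, 0, 0, 1, 0, 0, 0, 0, 0, 0, 1, 0, 0, 0, 0, 0, 0, 1, 0, 0, -0.02, 0, 0, 0, 1, 0, 0, -0.05, 0, 0, 0, 1, 0, 0, -0.08, 0, 0, 0, 1, 0, 0, -0.08, 0, 0, 0, 1])

```text
clock: 6.23
eef_pos: [430.4, 112.9, 201.9]
tcp_rot: [3.141, 0.007, -3.006]
contact_force: [1.7, 1.5, 0.4]
opening: 1.0
grasp_force: 0.0
```

>>> send_rows(targets=[-0.02, 0.035, 0, 0, 0, 0, 1, -0.042, 0.07, 0, 0, 0, 0, 1, -0.069, 0.11, 0, 0, 0, 0, 1, -0.069, 0.11, 0.03, 0, 0, 0, 1, -0.069, 0.11, 0.06, 0, 0, 0, 1, -0.069, 0.11, 0.09, 0, 0, 0, 1, -0.069, 0.11, 0.105, 0, 0, 0, 1, -0.069, 0.11, 0.115, 0, 0, 0, 1, -0.069, 0.11, 0.115, 0, 0, 0, 1])

```text
clock: 6.98
eef_pos: [479.8, 229.8, 80.0]
tcp_rot: [-3.14, -0.004, -3.006]
contact_force: [-0.4, 0.3, 1.3]
opening: 0.997
grasp_force: 0.0
```

>>> send_rows(targets=[0, 0, 0, 0, 0, 0, -0.5, 0, 0, 0, 0, 0, 0, -0.5, 0, 0, 0, 0, 0, 0, -0.5, 0, 0, 0, 0, 0, 0, -0.5, 0, 0, 0, 0, 0, 0, -0.5, 0, 0, 0, 0, 0, 0, -0.5, 0, 0, 0, 0, 0, 0, -0.5, 0, 0, 0, 0, 0, 0, -0.5], grip_force=70)

```text
clock: 7.65
eef_pos: [482.1, 230.6, 84.0]
tcp_rot: [3.141, 0.002, -3.006]
contact_force: [-1.8, -2.6, 8.2]
opening: 0.491
grasp_force: 69.6
```

```bash
python3 - <<'E'
from h import *
shift([480.2,230.6,82],0.132-np.pi); print(r.sense()["grasp_force"])
f=grab("scene"); g=grab("wrist")
cv2.imwrite("pics/s3.png",np.hstack([cv2.resize(f["color"][90:190,230:330],(400,400)),cv2.resize(g["color"],(400,300))[:,:] if 0 else cv2.resize(g["color"][60:360,100:400],(400,400))]))
for t in np.arange(.14,1.7,.14):
    x=-106*np.cos(t)+38*np.sin(t)+106; z=106*np.sin(t)+38*np.cos(t)-38
    print(round(t,2),"tx",round(-x/1000,3),"tz",round(-z/1000,3))
E
```

```text
now [482.1 230.6  84. ] [ 3.141e+00  2.000e-03 -3.006e+00] shift [0.0019 0.0002 0.0019] [0.    0.002 0.003] t 7.65 op 0.491 F [-1.8 -2.6  8.2]
69.6144711971283
0.14 tx -0.006 tz -0.014
0.28 tx -0.015 tz -0.028
0.42 tx -0.025 tz -0.04
0.56 tx -0.036 tz -0.051
0.7 tx -0.049 tz -0.059
0.84 tx -0.064 tz -0.066
0.98 tx -0.079 tz -0.071
1.12 tx -0.094 tz -0.074
1.26 tx -0.11 tz -0.075
1.4 tx -0.125 tz -0.073
1.54 tx -0.141 tz -0.069
1.68 tx -0.155 tz -0.063
```

View pics/s3.png

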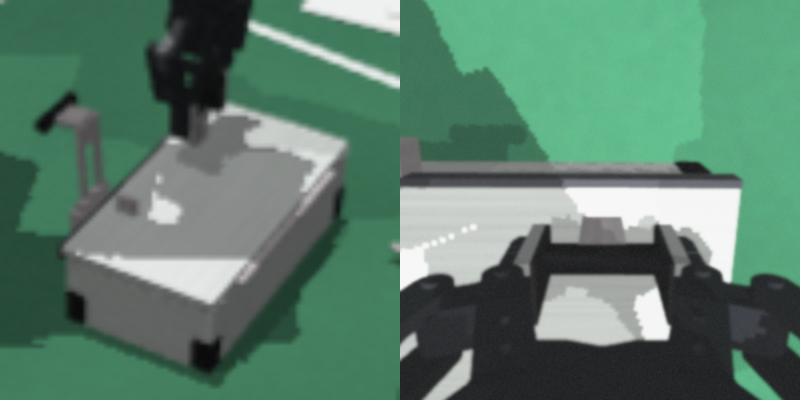

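The hasp is leaning back and standing free, and the lid bar is pinched (the right panel shows the bar between the pads). I'll open the lid along the arc.

>>> send_rows(targets=[-0.006, 0, -0.014, 0, 0, 0, -0.5, -0.015, 0, -0.028, 0, 0, 0, -0.5, -0.025, 0, -0.04, 0, 0, 0, -0.5, -0.036, 0, -0.051, 0, 0, 0, -0.5, -0.049, 0, -0.059, 0, 0, 0, -0.5, -0.064, 0, -0.066, 0, 0, 0, -0.5, -0.079, 0, -0.071, 0, 0, 0, -0.5, -0.094, 0, -0.074, 0, 0, 0, -0.5, -0.11, 0, -0.075, 0, 0, 0, -0.5, -0.125, 0, -0.073, 0, 0, 0, -0.5, -0.141, 0, -0.069, 0, 0, 0, -0.5, -0.155, 0, -0.063, 0, 0, 0, -0.5])

```text
clock: 8.75
eef_pos: [636.3, 250.9, 147.7]
tcp_rot: [-3.141, 0.002, -3.007]
contact_force: [-1.5, -5.5, 11.4]
opening: 0.474
grasp_force: 68.9
```

>>> send_rows(targets=[-0.003, 0, 0.002, 0, 0, 0, -0.5, -0.003, 0, 0.002, 0, 0, 0, -0.5, -0.003, 0, 0.002, 0, 0, 0, -0.5, -0.003, 0, 0.002, 0, 0, 0, -0.5])

```text
clock: 9.08
eef_pos: [640.1, 251.6, 145.8]
tcp_rot: [-3.142, 0.005, -3.006]
contact_force: [5.0, -3.4, 5.9]
opening: 0.467
grasp_force: 69.5
```

```bash
python3 - <<'E'
from h import *
shift([480.2,230.6,82],0.132-np.pi); print(r.sense()["grasp_force"])
f=grab("scene"); g=grab("wrist")
cv2.imwrite("pics/s4.png",np.hstack([cv2.resize(f["color"][70:190,220:340],(400,400)),cv2.resize(g["color"][60:360,100:400],(400,400))]))
E
```

```text
now [640.1 251.6 145.8] [-3.142  0.005 -3.006] shift [0.1616 0.0008 0.0629] [-0.     0.005  0.003] t 9.08 op 0.467 F [ 5.  -3.4  5.9]
69.48638319969177
```

View pics/s4.png

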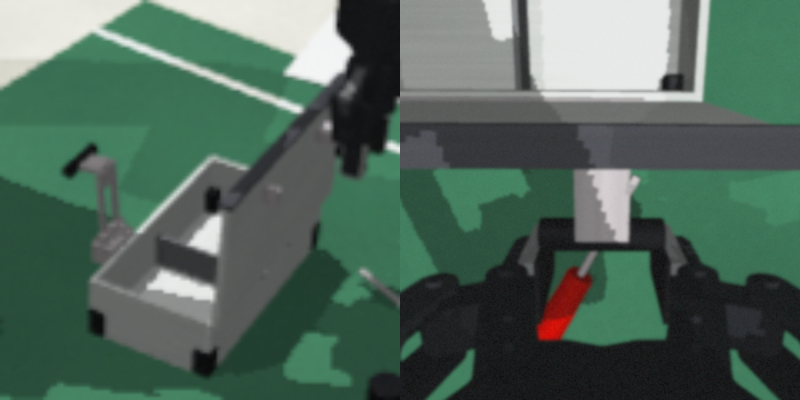

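The lid stands wide open and the hasp is still back. I'll release, rise and move over the piles for a close look.

>>> send_rows(targets=[0, 0, 0, 0, 0, 0, 1, 0, 0, 0, 0, 0, 0, 1, 0, 0, 0, 0, 0, 0, 1, 0, 0, 0, 0, 0, 0, 1, 0, 0, 0, 0, 0, 0, 1, 0, 0, -0.02, 0, 0, 0, 1, 0, 0, -0.05, 0, 0, 0, 1, 0, 0, -0.08, 0, 0, 0, 1, 0, 0, -0.105, 0, 0, 0, 1, 0, 0, -0.105, 0, 0, 0, 1])

```text
clock: 10.02
eef_pos: [640.3, 252.9, 254.4]
tcp_rot: [3.14, 0.008, -3.006]
contact_force: [1.4, 0.2, 1.2]
opening: 0.998
grasp_force: 0.0
```

>>> send_rows(targets=[0.096, -0.407, 0, 0, 0, 0, 1, 0.096, -0.407, 0, 0, 0, 0, 1, 0.096, -0.407, 0, 0, 0, 0, 1, 0.096, -0.407, 0, 0, 0, 0, 1, 0.096, -0.407, 0, 0, 0, 0, 1, 0.096, -0.407, 0, 0, 0, 0, 1, 0.096, -0.407, 0, 0, 0, 0, 1, 0.096, -0.407, 0, 0, 0, 0, 1, 0.096, -0.407, 0, 0, 0, 0, 1, 0.096, -0.407, 0, 0, 0, 0, 1, 0.096, -0.407, 0, 0, 0, 0, 1, 0.096, -0.407, 0, 0, 0, 0, 1])

```text
clock: 11.02
eef_pos: [596.9, -166.6, 247.8]
tcp_rot: [3.141, -0.001, -3.01]
contact_force: [-0.7, 1.2, -0.6]
opening: 1.003
grasp_force: 0.0
```

>>> send_rows(targets=[0, 0, 0, 0, 0, 0, 0.1, 0, 0, 0, 0, 0, 0, 0.1])

```text
clock: 11.18
eef_pos: [597.5, -163.2, 248.0]
tcp_rot: [3.141, -0.0, -3.006]
contact_force: [0.0, -0.3, -0.8]
opening: 0.748
grasp_force: 0.0
```

```bash
cat >> h.py <<'E'
def stick(im):
    hsv=cv2.cvtColor(im,cv2.COLOR_BGR2HSV)
    n,l,s,c=cv2.connectedComponentsWithStats(cv2.inRange(hsv,(8,110,110),(30,255,255)))
    return [(c[i],s[i,4]) for i in range(1,n)]
E
python3 - <<'E'
from h import *
shift([610.6,-163.2,230],0.132-np.pi)
f=grab("wrist"); cv2.imwrite("pics/w5.png",cv2.resize(f["color"],(768,576)))
for c,a in stick(f["color"]):
    if a>15: print(c.round(1),a,plane(f,c,46)[0].round(1))
E
```

```text
now [ 597.5 -163.2  248. ] [ 3.141 -0.    -3.006] shift [-0.013  -0.0018  0.018 ] [ 0.001 -0.     0.004] t 11.18 op 0.748 F [ 0.  -0.3 -0.8]
[391.2  27.8] 1563 [409.3 -30.1  46. ]
[239.  28.] 100 [ 433.2 -199.1   46. ]
[279.9  29.6] 105 [ 428.7 -153.5   46. ]
[111.   72.1] 64 [ 498.4 -340.7   46. ]
[237.4  91.9] 79 [ 500.6 -192.4   46. ]
[276.3  93.6] 81 [ 496.2 -146.8   46. ]
[ 93.  102.4] 59 [ 535.  -361.7   46. ]
[156.2 106.3] 50 [ 529.5 -286.5   46. ]
[137.6 134.9] 50 [ 566.1 -307.4   46. ]
[231.3 156.6] 69 [ 577.  -190.6   46. ]
[267.6 159. ] 68 [ 573.8 -145.4   46. ]
[228.9 208.4] 56 [ 644.6 -185.8   46. ]
[264.  210.5] 54 [ 641.2 -139.9   46. ]
[221.  274.5] 40 [ 742.5 -185.7   46. ]
[260.8 291.3] 26 [ 761.6 -126.7   46. ]
[209.  297.9] 29 [ 782.3 -198.8   46. ]
[247.6 315.4] 40 [ 804.1 -139.9   46. ]
```

View pics/w5.png

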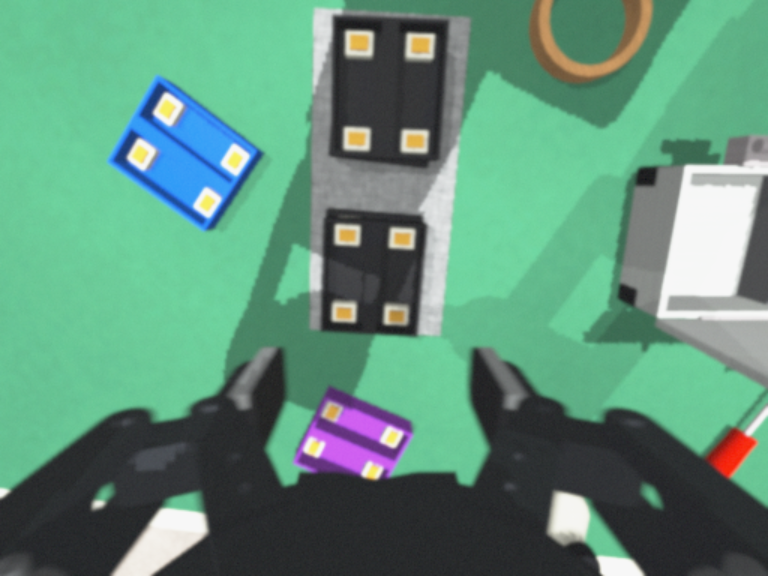

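The wrist view shows pile A with its stickers around (345–403, 235–315) zoomed and pile B around (357–420, 43–140). Both are two high and undisturbed. I'll grasp the top tray of pile A.

>>> send_rows(targets=[-0.012, -0.003, 0, 0, 0, 0.06, -0.3, -0.012, -0.003, 0.03, 0, 0, 0.06, -0.3, -0.012, -0.003, 0.07, 0, 0, 0.06, -0.3, -0.012, -0.003, 0.11, 0, 0, 0.06, -0.3, -0.012, -0.003, 0.14, 0, 0, 0.06, -0.3, -0.012, -0.003, 0.165, 0, 0, 0.06, -0.3, -0.012, -0.003, 0.185, 0, 0, 0.06, -0.3, -0.012, -0.003, 0.2, 0, 0, 0.06, -0.3, -0.012, -0.003, 0.208, 0, 0, 0.06, -0.3, -0.012, -0.003, 0.21, 0, 0, 0.06, -0.3, -0.012, -0.003, 0.21, 0, 0, 0.06, -0.3])

```text
clock: 12.15
eef_pos: [610.0, -164.9, 38.2]
tcp_rot: [3.141, -0.0, -3.065]
contact_force: [0.5, 0.2, 0.1]
opening: 0.352
grasp_force: 0.0
```

>>> send_rows(targets=[0, 0, 0, 0, 0, 0, -1, 0, 0, 0, 0, 0, 0, -1, 0, 0, 0, 0, 0, 0, -1, 0, 0, 0, 0, 0, 0, -1, 0, 0, 0, 0, 0, 0, -1, 0, 0, 0, 0, 0, 0, -1], grip_force=60)

```text
clock: 12.65
eef_pos: [610.8, -165.8, 39.6]
tcp_rot: [-3.141, 0.002, -3.067]
contact_force: [-0.0, 1.5, 5.7]
opening: 0.129
grasp_force: 38.6
```

```bash
python3 - <<'E'
from h import *
print(r.sense()["grasp_force"])
shift([539.4,126.5,150],0.132-np.pi);shift([524.6,237.5,150],0.132-np.pi)
E
```

```text
38.638896346092224
now [ 610.8 -165.8   39.6] [-3.141e+00  2.000e-03 -3.067e+00] shift [ 0.049   0.2968 -0.1106] [-0.     0.002 -0.057] t 12.65 op 0.129 F [-0.   1.5  5.7]
now [ 610.8 -165.8   39.6] [-3.141e+00  2.000e-03 -3.067e+00] shift [ 0.0555  0.4086 -0.1107] [-0.     0.002 -0.057] t 12.65 op 0.129 F [-0.   1.5  5.7]
```

>>> send_rows(targets=[0, 0, -0.03, 0, 0, 0, -1, 0, 0, -0.07, 0, 0, 0, -1, 0, 0, -0.11, 0, 0, 0, -1, 0.03, 0.03, -0.11, 0, 0, 0, -1, 0.055, 0.06, -0.11, 0, 0, -0.057, -1, 0.055, 0.1, -0.11, 0, 0, -0.057, -1, 0.055, 0.14, -0.11, 0, 0, -0.057, -1, 0.055, 0.18, -0.11, 0, 0, -0.057, -1, 0.055, 0.22, -0.11, 0, 0, -0.057, -1, 0.055, 0.26, -0.11, 0, 0, -0.057, -1, 0.055, 0.3, -0.11, 0, 0, -0.057, -1, 0.055, 0.34, -0.11, 0, 0, -0.057, -1])

```text
clock: 13.65
eef_pos: [528.9, 170.9, 148.7]
tcp_rot: [-3.142, 0.001, -3.01]
contact_force: [1.2, -0.2, -2.1]
opening: 0.118
grasp_force: 64.4
```

>>> send_rows(targets=[-0.004, 0.04, 0, 0, 0, 0, -1, -0.004, 0.068, 0, 0, 0, 0, -1, -0.004, 0.068, 0, 0, 0, 0, -1])

```text
clock: 13.9
eef_pos: [524.0, 241.9, 148.7]
tcp_rot: [3.14, 0.001, -3.006]
contact_force: [0.2, 0.1, -1.8]
opening: 0.118
grasp_force: 64.4
```

```bash
python3 - <<'E'
from h import *
print(r.sense()["grasp_force"])
shift([524.6,237.5,15],0.132-np.pi)
f=grab("wrist");g=grab("scene"); cv2.imwrite("pics/w6.png",np.hstack([cv2.resize(f["color"],(512,384)),g["color"][60:252:,200:344].repeat(2,0).repeat(2,1)]))
E
```

```text
64.35503125190735
now [524.  241.9 148.7] [ 3.140e+00  1.000e-03 -3.006e+00] shift [ 0.0002 -0.0047  0.1336] [0.002 0.001 0.003] t 13.9 op 0.118 F [ 0.2  0.1 -1.8]
```

View pics/w6.png

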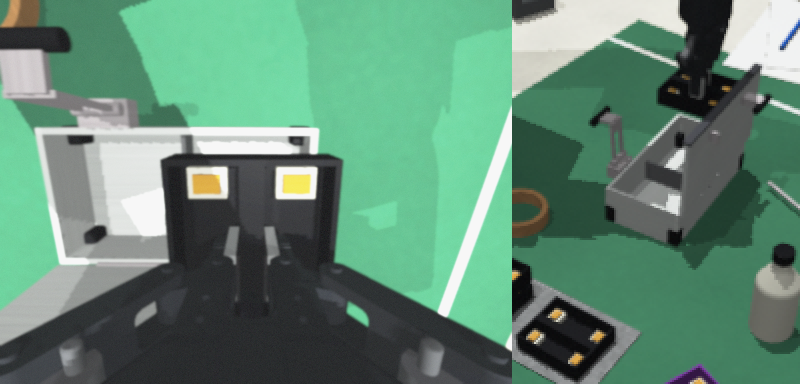

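The tray is held level above the left well. The case's near rim corners are at (38,130) and (318,128). I'll check them against the model before lowering.

```bash
python3 - <<'E'
from h import *
shift([524.6,237.5,15],0.132-np.pi)
f=grab("wrist")
def case(p,c=(532,182),y=.132): return R.from_euler('z',y).apply(np.atleast_2d(p))+[c[0],c[1],0]
for p in ([-61,-115,62],[-61,115,62],[61,-115,62]): print(p,case(p).round(1),proj(f,case(p)).round(1))
print(plane(f,[(37.5,130),(318,128),(59,262)],62).round(1))
# tray near rim corners, rim z = TCP+18
print("tray near rim",plane(f,[(163,159),(341,157)],167).round(1), "sticks",[ (c.round(0).tolist(),plane(f,c,157)[0].round(1).tolist()) for c,a in stick(f["color"]) if a>80])
E
```

```text
now [524.  237.9 148.3] [-3.141 -0.    -3.007] shift [-0.0006 -0.0004  0.1333] [-0.    -0.     0.003] t 14.0 op 0.122 F [-0.5  0.1 -1.9]
[-61, -115, 62] [[486.7  60.   62. ]] [[ 40.4 128.9]]
[-61, 115, 62] [[456.4 288.   62. ]] [[323.5 129.1]]
[61, -115, 62] [[607.6  76.   62. ]] [[ 65.8 264.2]]
[[487.8  57.5  62. ]
 [456.2 283.4  62. ]
 [606.2  69.8  62. ]]
tray near rim [[480.  192.2 167. ]
 [468.4 271.4 167. ]] sticks [([27.0, 14.0], [426.4, 127.0, 157.0]), ([206.0, 184.0], [491.3, 211.1, 157.0]), ([296.0, 183.0], [485.0, 255.5, 157.0])]
```

>>> send_rows(targets=[-0.003, -0.004, 0, 0, 0, 0, -1, -0.003, -0.004, 0.03, 0, 0, 0, -1, -0.003, -0.004, 0.06, 0, 0, 0, -1, -0.003, -0.004, 0.085, 0, 0, 0, -1, -0.003, -0.004, 0.105, 0, 0, 0, -1, -0.003, -0.004, 0.118, 0, 0, 0, -1, -0.003, -0.004, 0.126, 0, 0, 0, -1, -0.003, -0.004, 0.13, 0, 0, 0, -1, -0.003, -0.004, 0.132, 0, 0, 0, -1, -0.003, -0.004, 0.132, 0, 0, 0, -1])

```text
clock: 14.88
eef_pos: [528.5, 233.4, 16.8]
tcp_rot: [3.141, 0.001, -3.01]
contact_force: [-0.3, -0.1, -1.5]
opening: 0.117
grasp_force: 64.4
```

>>> send_rows(targets=[0, 0, 0, 0, 0, 0, -0.3, 0, 0, 0, 0, 0, 0, -0.3, 0, 0, 0, 0, 0, 0, -0.3, 0, 0, 0, 0, 0, 0, -0.3, 0, 0, -0.01, 0, 0, 0, -0.3, 0, 0, -0.04, 0, 0, 0, -0.3, 0, 0, -0.08, 0, 0, 0, -0.3, 0, 0, -0.12, 0, 0, 0, -0.3, 0, 0, -0.16, 0, 0, 0, -0.3, 0, 0, -0.2, 0, 0, 0, -0.3, 0, 0, -0.2, 0, 0, 0, -0.3])

```text
clock: 15.8
eef_pos: [531.7, 235.2, 225.5]
tcp_rot: [3.138, 0.012, -3.009]
contact_force: [0.8, 1.9, 0.4]
opening: 0.35
grasp_force: 0.0
```

```bash
cat >> h.py <<'E'
def sticks(z,amin=15,box=None):
    f=grab("wrist"); out=[]
    for c,a in stick(f["color"]):
        P=plane(f,c,z)[0]
        if a>amin and (box is None or (box[0]<P[0]<box[1] and box[2]<P[1]<box[3])): out.append(P.round(1).tolist()[:2]+[int(a)])
    print("z",z,out); return f
E
python3 - <<'E'
from h import *
shift([464.7,-173,200],0.1-np.pi)
f=sticks(22,15,(440,610,70,310))
K=[(-61,-115,62),(-61,115,62)]
print(plane(f,[(0,0)],62).round(0))
cv2.imwrite("pics/w7.png",f["color"])
E
```

```text
now [531.7 235.2 225.5] [ 3.138  0.012 -3.009] shift [ 0.1206 -0.3959  0.0226] [0.004 0.012 0.032] t 15.8 op 0.35 F [0.8 1.9 0.4]
z 22 [[496.0, 206.8, 68], [490.2, 251.7, 75], [563.1, 215.4, 69], [557.1, 260.8, 66]]
[[386. -30.  62.]]
```

View pics/w7.png

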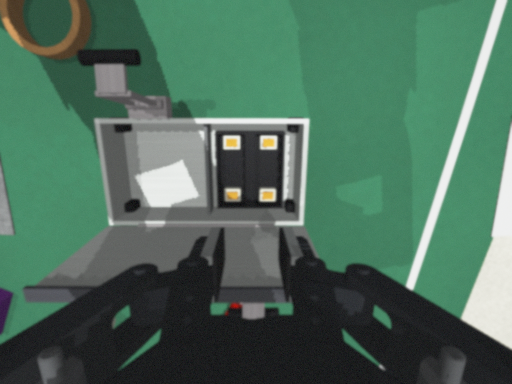

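The first tray sits centred in the left well with its stickers at (232–268, 142–195). Next is pile B.

>>> send_rows(targets=[0.12, -0.396, 0.02, 0, 0, 0.032, -0.3, 0.12, -0.396, 0.02, 0, 0, 0.032, -0.3, 0.12, -0.396, 0.02, 0, 0, 0.032, -0.3, 0.12, -0.396, 0.02, 0, 0, 0.032, -0.3, 0.12, -0.396, 0.02, 0, 0, 0.032, -0.3, 0.12, -0.396, 0.02, 0, 0, 0.032, -0.3, 0.12, -0.396, 0.02, 0, 0, 0.032, -0.3, 0.12, -0.396, 0.02, 0, 0, 0.032, -0.3, 0.12, -0.396, 0.02, 0, 0, 0.032, -0.3, 0.12, -0.396, 0.02, 0, 0, 0.032, -0.3, 0.12, -0.396, 0.02, 0, 0, 0.032, -0.3, 0.12, -0.396, 0.02, 0, 0, 0.032, -0.3])

```text
clock: 16.85
eef_pos: [460.0, -176.5, 195.7]
tcp_rot: [3.141, -0.001, -3.045]
contact_force: [0.8, 0.5, 0.2]
opening: 0.354
grasp_force: 0.0
```

>>> send_rows(targets=[0, 0, 0, 0, 0, 0, -0.3, 0, 0, 0, 0, 0, 0, -0.3, 0, 0, 0, 0, 0, 0, -0.3])

```text
clock: 17.1
eef_pos: [461.3, -173.6, 196.2]
tcp_rot: [3.141, -0.0, -3.04]
contact_force: [0.5, -0.4, -0.1]
opening: 0.346
grasp_force: 0.0
```

```bash
python3 - <<'E'
from h import *
shift([465,-173,39],0.1-np.pi)
f=sticks(46,15,(400,540,-240,-100))
for c,a in stick(f["color"]):
    P=plane(f,c,20)[0]
    if a>15 and 540<P[0]<680 and -240<P[1]<-100: print("A",P.round(1),a)
E
```

```text
now [ 461.3 -173.6  196.2] [ 3.141 -0.    -3.04 ] shift [-3.800e-03  1.000e-04  1.572e-01] [ 0.    -0.     0.002] t 17.1 op 0.346 F [ 0.5 -0.4 -0.1]
z 46 [[432.6, -199.1, 101], [428.5, -153.5, 93], [500.0, -192.5, 88], [495.5, -147.1, 92]]
A [ 571.1 -192.    20. ] 61
A [ 567.5 -147.2   20. ] 58
A [ 639.3 -189.4   20. ] 37
A [ 638.5 -143.    20. ] 54
```

>>> send_rows(targets=[-0.003, 0, 0.03, 0, 0, 0, -0.3, -0.003, 0, 0.065, 0, 0, 0, -0.3, -0.003, 0, 0.095, 0, 0, 0, -0.3, -0.003, 0, 0.12, 0, 0, 0, -0.3, -0.003, 0, 0.14, 0, 0, 0, -0.3, -0.003, 0, 0.151, 0, 0, 0, -0.3, -0.003, 0, 0.157, 0, 0, 0, -0.3, -0.003, 0, 0.158, 0, 0, 0, -0.3, -0.003, 0, 0.158, 0, 0, 0, -0.3])

```text
clock: 17.9
eef_pos: [464.7, -174.4, 38.8]
tcp_rot: [-3.141, 0.001, -3.041]
contact_force: [-0.0, 0.9, 0.2]
opening: 0.35
grasp_force: 0.0
```

>>> send_rows(targets=[0, 0, 0, 0, 0, 0, -1, 0, 0, 0, 0, 0, 0, -1, 0, 0, 0, 0, 0, 0, -1, 0, 0, 0, 0, 0, 0, -1, 0, 0, 0, 0, 0, 0, -1, 0, 0, 0, 0, 0, 0, -1, 0, 0, 0, 0, 0, 0, -1], grip_force=60)

```text
clock: 18.48
eef_pos: [465.1, -174.8, 39.6]
tcp_rot: [-3.141, 0.002, -3.042]
contact_force: [-0.4, 1.1, 6.3]
opening: 0.125
grasp_force: 59.8
```

```bash
python3 - <<'E'
from h import *
print(r.sense()["grasp_force"])
shift([528.5,233.4,175],0.132-np.pi)
E
```

```text
59.84904706478119
now [ 465.1 -174.8   39.6] [-3.141e+00  2.000e-03 -3.042e+00] shift [-0.1042  0.3997 -0.1355] [-0.001  0.002 -0.032] t 18.48 op 0.125 F [-0.4  1.1  6.3]
```

>>> send_rows(targets=[0, 0, -0.03, 0, 0, 0, -1, 0, 0, -0.065, 0, 0, 0, -1, 0, 0, -0.1, 0, 0, 0, -1, 0, 0, -0.135, 0, 0, 0, -1, -0.01, 0.039, -0.135, 0, 0, 0, -1, -0.02, 0.078, -0.135, 0, 0, -0.032, -1, -0.03, 0.116, -0.135, 0, 0, -0.032, -1, -0.04, 0.155, -0.135, 0, 0, -0.032, -1, -0.05, 0.194, -0.135, 0, 0, -0.032, -1, -0.06, 0.233, -0.135, 0, 0, -0.032, -1, -0.07, 0.271, -0.135, 0, 0, -0.032, -1, -0.08, 0.31, -0.135, 0, 0, -0.032, -1])

```text
clock: 19.48
eef_pos: [512.7, 143.8, 174.1]
tcp_rot: [3.142, 0.001, -3.009]
contact_force: [0.9, -1.4, -1.6]
opening: 0.126
grasp_force: 59.0
```

>>> send_rows(targets=[-0.011, 0.035, 0, 0, 0, 0, -1, -0.02, 0.065, 0, 0, 0, 0, -1, -0.027, 0.089, 0, 0, 0, 0, -1, -0.027, 0.089, 0, 0, 0, 0, -1, -0.027, 0.089, 0, 0, 0, 0, -1])

```text
clock: 19.9
eef_pos: [527.6, 234.7, 173.6]
tcp_rot: [3.142, 0.0, -3.007]
contact_force: [-1.4, -0.0, -1.6]
opening: 0.123
grasp_force: 59.1
```

```bash
python3 - <<'E'
from h import *
print(r.sense()["grasp_force"])
shift([528.5,233.4,43],0.132-np.pi)
z=r.sense()["eef_pos"][2]
sticks(z+6.5,80)
E
```

```text
59.13834571838379
now [527.6 234.7 173.6] [ 3.142  0.    -3.007] shift [-0.0006 -0.0015  0.1306] [0.    0.    0.002] t 19.9 op 0.123 F [-1.4 -0.  -1.6]
z 180.0718767588371 [[430.2, 132.0, 871], [443.0, 115.0, 299], [478.3, 216.9, 88], [475.5, 238.0, 86], [496.5, 207.8, 503], [490.2, 253.0, 471]]
```

>>> send_rows(targets=[0, -0.001, 0.03, 0, 0, 0, -1, 0, -0.001, 0.06, 0, 0, 0, -1, 0, -0.001, 0.085, 0, 0, 0, -1, 0, -0.001, 0.105, 0, 0, 0, -1, 0, -0.001, 0.118, 0, 0, 0, -1, 0, -0.001, 0.126, 0, 0, 0, -1, 0, -0.001, 0.129, 0, 0, 0, -1, 0, -0.001, 0.13, 0, 0, 0, -1, 0, -0.001, 0.13, 0, 0, 0, -1])

```text
clock: 20.7
eef_pos: [528.4, 232.4, 44.0]
tcp_rot: [3.141, 0.001, -3.01]
contact_force: [0.1, -0.2, -1.0]
opening: 0.126
grasp_force: 59.1
```

>>> send_rows(targets=[0, 0, 0, 0, 0, 0, -0.3, 0, 0, 0, 0, 0, 0, -0.3, 0, 0, 0, 0, 0, 0, -0.3, 0, 0, 0, 0, 0, 0, -0.3, 0, 0, -0.01, 0, 0, 0, -0.3, 0, 0, -0.04, 0, 0, 0, -0.3, 0, 0, -0.08, 0, 0, 0, -0.3, 0, 0, -0.12, 0, 0, 0, -0.3, 0, 0, -0.16, 0, 0, 0, -0.3, 0, 0, -0.183, 0, 0, 0, -0.3, 0, 0, -0.183, 0, 0, 0, -0.3])

```text
clock: 21.62
eef_pos: [530.7, 234.0, 233.3]
tcp_rot: [3.139, 0.01, -3.009]
contact_force: [1.0, -0.0, 0.1]
opening: 0.349
grasp_force: 0.0
```

```bash
python3 - <<'E'
from h import *
shift([606,-167,200],0.076-np.pi)
sticks(48,15,(440,610,70,310))
E
```

```text
now [530.7 234.  233.3] [ 3.139  0.01  -3.009] shift [-0.0214 -0.4075  0.0324] [0.003 0.01  0.056] t 21.62 op 0.349 F [ 1.  -0.   0.1]
z 48 [[497.0, 205.6, 82], [490.9, 250.7, 84], [564.1, 214.6, 68], [558.1, 259.9, 69]]
```

>>> send_rows(targets=[-0.024, -0.407, 0, 0, 0, 0.058, -0.3, -0.024, -0.407, 0, 0, 0, 0.058, -0.3, -0.024, -0.407, 0, 0, 0, 0.058, -0.3, -0.024, -0.407, 0, 0, 0, 0.058, -0.3, -0.024, -0.407, 0, 0, 0, 0.058, -0.3, -0.024, -0.407, 0, 0, 0, 0.058, -0.3, -0.024, -0.407, 0, 0, 0, 0.058, -0.3, -0.024, -0.407, 0, 0, 0, 0.058, -0.3, -0.024, -0.407, 0, 0, 0, 0.058, -0.3, -0.024, -0.407, 0, 0, 0, 0.058, -0.3, -0.024, -0.407, 0, 0, 0, 0.058, -0.3, -0.024, -0.407, 0, 0, 0, 0.058, -0.3])

```text
clock: 22.67
eef_pos: [604.5, -169.2, 224.9]
tcp_rot: [3.141, -0.002, -3.07]
contact_force: [-0.7, 0.6, -0.8]
opening: 0.353
grasp_force: 0.0
```

>>> send_rows(targets=[0, 0, 0.02, 0, 0, 0, -0.3, 0, 0, 0.04, 0, 0, 0, -0.3, 0, 0, 0.04, 0, 0, 0, -0.3, 0, 0, 0.04, 0, 0, 0, -0.3])

```text
clock: 23.0
eef_pos: [604.1, -166.2, 185.1]
tcp_rot: [3.14, -0.003, -3.066]
contact_force: [-0.7, -0.4, -0.0]
opening: 0.349
grasp_force: 0.0
```

```bash
python3 - <<'E'
from h import *
shift([606,-167,13],0.076-np.pi)
sticks(20,15,(400,680,-240,-100))
E
```

```text
now [ 604.1 -166.2  185.1] [ 3.140e+00 -3.000e-03 -3.066e+00] shift [-0.0024 -0.0012  0.1721] [ 0.001 -0.003 -0.001] t 23.0 op 0.349 F [-0.7 -0.4 -0. ]
z 20 [[433.5, -197.9, 141], [432.6, -152.0, 136], [501.3, -196.5, 108], [500.6, -150.8, 108], [572.5, -192.8, 87], [570.0, -146.9, 92], [640.4, -189.1, 77], [637.9, -143.4, 77]]
```

>>> send_rows(targets=[-0.002, -0.002, 0.03, 0, 0, 0.023, -0.3, -0.002, -0.002, 0.065, 0, 0, 0.023, -0.3, -0.002, -0.002, 0.1, 0, 0, 0.023, -0.3, -0.002, -0.002, 0.13, 0, 0, 0.023, -0.3, -0.002, -0.002, 0.152, 0, 0, 0.023, -0.3, -0.002, -0.002, 0.164, 0, 0, 0.023, -0.3, -0.002, -0.002, 0.17, 0, 0, 0.023, -0.3, -0.002, -0.002, 0.172, 0, 0, 0.023, -0.3, -0.002, -0.002, 0.172, 0, 0, 0.023, -0.3])

```text
clock: 23.8
eef_pos: [608.4, -169.5, 15.4]
tcp_rot: [-3.141, 0.001, -3.09]
contact_force: [-0.5, -0.7, 1.1]
opening: 0.35
grasp_force: 0.0
```

>>> send_rows(targets=[0, 0, 0, 0, 0, 0, -1, 0, 0, 0, 0, 0, 0, -1, 0, 0, 0, 0, 0, 0, -1, 0, 0, 0, 0, 0, 0, -1, 0, 0, 0, 0, 0, 0, -1, 0, 0, 0, 0, 0, 0, -1, 0, 0, 0, 0, 0, 0, -1], grip_force=60)

```text
clock: 24.38
eef_pos: [608.7, -169.7, 16.2]
tcp_rot: [-3.141, 0.003, -3.09]
contact_force: [-0.9, 0.7, 7.7]
opening: 0.124
grasp_force: 61.4
```

```bash
python3 - <<'E'
from h import *
print(r.sense()["grasp_force"])
shift([543,122.4,175],0.132-np.pi)
E
```

```text
61.394898891448975
now [ 608.7 -169.7   16.2] [-3.141e+00  3.000e-03 -3.090e+00] shift [ 0.0503  0.2949 -0.1592] [-0.001  0.003 -0.081] t 24.38 op 0.124 F [-0.9  0.7  7.7]
```

>>> send_rows(targets=[0, 0, -0.04, 0, 0, 0, -1, 0, 0, -0.08, 0, 0, 0, -1, 0, 0, -0.12, 0, 0, 0, -1, 0, 0, -0.159, 0, 0, 0, -1, 0.03, 0.025, -0.159, 0, 0, -0.04, -1, 0.055, 0.055, -0.159, 0, 0, -0.081, -1, 0.055, 0.095, -0.159, 0, 0, -0.081, -1, 0.055, 0.135, -0.159, 0, 0, -0.081, -1, 0.055, 0.175, -0.159, 0, 0, -0.081, -1, 0.053, 0.215, -0.159, 0, 0, -0.081, -1, 0.05, 0.255, -0.159, 0, 0, -0.081, -1, 0.049, 0.295, -0.159, 0, 0, -0.081, -1])

```text
clock: 25.38
eef_pos: [543.4, 124.5, 174.2]
tcp_rot: [3.142, 0.002, -3.01]
contact_force: [2.0, 0.1, -2.6]
opening: 0.116
grasp_force: 60.3
```

>>> send_rows(targets=[0, 0, 0, 0, 0, 0, -1, 0, 0, 0, 0, 0, 0, -1, 0, 0, 0, 0, 0, 0, -1])

```text
clock: 25.63
eef_pos: [543.2, 122.7, 173.6]
tcp_rot: [-3.141, 0.0, -3.008]
contact_force: [0.0, -0.5, -2.4]
opening: 0.117
grasp_force: 60.3
```

```bash
python3 - <<'E'
from h import *
print(r.sense()["grasp_force"])
shift([543,122.4,17],0.132-np.pi)
z=r.sense()["eef_pos"][2]
sticks(z+6.5,80)
print("want near sticks mid", (np.array([526.8,233.5])+[14.7,-111]-33.7*np.array([.991,.132])).round(1))
E
```

```text
60.260024070739746
now [543.2 122.7 173.6] [-3.141  0.    -3.008] shift [ 0.0003 -0.0002  0.1566] [-0.     0.     0.001] t 25.63 op 0.117 F [ 0.  -0.5 -2.4]
z 180.08549752980264 [[444.8, 55.7, 1913], [484.8, 183.4, 111], [508.2, 95.7, 481], [502.3, 140.0, 456], [518.7, 187.9, 89]]
want near sticks mid [508.1 118.1]
```

>>> send_rows(targets=[-0.003, 0, 0.03, 0, 0, 0, -1, -0.003, 0, 0.065, 0, 0, 0, -1, -0.003, 0, 0.095, 0, 0, 0, -1, -0.003, 0, 0.12, 0, 0, 0, -1, -0.003, 0, 0.138, 0, 0, 0, -1, -0.003, 0, 0.148, 0, 0, 0, -1, -0.003, 0, 0.153, 0, 0, 0, -1, -0.003, 0, 0.155, 0, 0, 0, -1, -0.003, 0, 0.155, 0, 0, 0, -1])

```text
clock: 26.43
eef_pos: [546.9, 122.5, 18.9]
tcp_rot: [-3.142, 0.001, -3.01]
contact_force: [1.0, 0.1, -2.4]
opening: 0.124
grasp_force: 60.3
```

>>> send_rows(targets=[0, 0, 0, 0, 0, 0, -0.3, 0, 0, 0, 0, 0, 0, -0.3, 0, 0, 0, 0, 0, 0, -0.3, 0, 0, 0, 0, 0, 0, -0.3, 0, 0, -0.01, 0, 0, 0, -0.3, 0, 0, -0.04, 0, 0, 0, -0.3, 0, 0, -0.08, 0, 0, 0, -0.3, 0, 0, -0.12, 0, 0, 0, -0.3, 0, 0, -0.16, 0, 0, 0, -0.3, 0, 0, -0.2, 0, 0, 0, -0.3, 0, 0, -0.205, 0, 0, 0, -0.3, 0, 0, -0.205, 0, 0, 0, -0.3])

```text
clock: 27.43
eef_pos: [548.3, 123.5, 227.5]
tcp_rot: [3.141, 0.007, -3.009]
contact_force: [0.1, 0.0, -0.1]
opening: 0.35
grasp_force: 0.0
```

```bash
python3 - <<'E'
from h import *
shift([467.5,-174.5,220],0.019-np.pi)
sticks(22,15,(440,620,60,310))
E
```

```text
now [548.3 123.5 227.5] [ 3.141  0.007 -3.009] shift [ 0.1194 -0.2848  0.0064] [0.001 0.007 0.113] t 27.43 op 0.35 F [ 0.1  0.  -0.1]
z 22 [[499.5, 100.6, 43], [493.6, 145.4, 42], [497.9, 211.9, 61], [491.5, 260.7, 68], [566.5, 108.8, 49], [560.6, 154.8, 42], [570.3, 221.4, 65], [563.7, 270.7, 48]]
```

>>> send_rows(targets=[0.118, -0.284, 0, 0, 0, 0.115, -0.3, 0.118, -0.284, 0, 0, 0, 0.115, -0.3, 0.118, -0.284, 0, 0, 0, 0.115, -0.3, 0.118, -0.284, 0, 0, 0, 0.115, -0.3, 0.118, -0.284, 0, 0, 0, 0.115, -0.3, 0.118, -0.284, 0, 0, 0, 0.115, -0.3, 0.118, -0.284, 0, 0, 0, 0.115, -0.3, 0.118, -0.284, 0.02, 0, 0, 0.115, -0.3, 0.118, -0.284, 0.035, 0, 0, 0.115, -0.3, 0.118, -0.284, 0.035, 0, 0, 0.115, -0.3, 0.118, -0.284, 0.035, 0, 0, 0.115, -0.3, 0.118, -0.284, 0.035, 0, 0, 0.115, -0.3])

```text
clock: 28.48
eef_pos: [466.8, -173.5, 188.0]
tcp_rot: [3.141, -0.001, -3.124]
contact_force: [0.2, -0.4, -0.8]
opening: 0.349
grasp_force: 0.0
```

```bash
python3 - <<'E'
from h import *
shift([467.5,-174.5,13],0.019-np.pi)
sticks(20,15,(400,680,-240,-100))
E
```

```text
now [ 466.8 -173.5  188. ] [ 3.141e+00 -1.000e-03 -3.124e+00] shift [-0.0009 -0.0011  0.175 ] [ 0.001 -0.001 -0.001] t 28.48 op 0.349 F [ 0.2 -0.4 -0.8]
z 20 [[433.1, -197.9, 90], [432.3, -151.7, 87], [500.5, -196.6, 75], [499.7, -150.7, 74]]
```

>>> send_rows(targets=[0.001, 0, 0.03, 0, 0, 0, -0.3, 0.001, 0, 0.065, 0, 0, 0, -0.3, 0.001, 0, 0.1, 0, 0, 0, -0.3, 0.001, 0, 0.13, 0, 0, 0, -0.3, 0.001, 0, 0.152, 0, 0, 0, -0.3, 0.001, 0, 0.166, 0, 0, 0, -0.3, 0.001, 0, 0.172, 0, 0, 0, -0.3, 0.001, 0, 0.174, 0, 0, 0, -0.3, 0.001, 0, 0.174, 0, 0, 0, -0.3])

```text
clock: 29.28
eef_pos: [466.5, -173.8, 14.7]
tcp_rot: [-3.141, 0.001, -3.124]
contact_force: [0.5, -0.4, 0.3]
opening: 0.352
grasp_force: 0.0
```

>>> send_rows(targets=[0, 0, 0, 0, 0, 0, -1, 0, 0, 0, 0, 0, 0, -1, 0, 0, 0, 0, 0, 0, -1, 0, 0, 0, 0, 0, 0, -1, 0, 0, 0, 0, 0, 0, -1, 0, 0, 0, 0, 0, 0, -1, 0, 0, 0, 0, 0, 0, -1], grip_force=60)

```text
clock: 29.87
eef_pos: [466.9, -174.3, 15.7]
tcp_rot: [-3.141, 0.002, -3.125]
contact_force: [-0.3, 2.4, 7.3]
opening: 0.123
grasp_force: 60.3
```

```bash
python3 - <<'E'
from h import *
print(r.sense()["grasp_force"])
shift([544,122.4,175],0.132-np.pi)
f=grab("top")
for c,a in stick(f["color"]):
    P=plane(f,c,22)[0]; Q=plane(f,c,48)[0]
    if a>3 and 440<P[0]<620 and 50<P[1]<320: print(c.round(1),a,P.round(1),Q.round(1))
a=f["color"][170:280,110:240]
g=grab("scene")["color"][70:190,220:340]
cv2.imwrite("pics/c8.png",np.hstack([cv2.resize(a,(450,380),interpolation=cv2.INTER_CUBIC),cv2.resize(g,(350,380),interpolation=cv2.INTER_CUBIC)]))
E
```

```text
60.34213900566101
now [ 466.9 -174.3   15.7] [-3.141e+00  2.000e-03 -3.125e+00] shift [-0.0825  0.2952 -0.1593] [-0.001  0.002 -0.115] t 29.87 op 0.123 F [-0.3  2.4  7.3]
[143.5 212.5] 14 [563.9 269.1  22. ] [559.9 262.1  48. ]
[161.2 210.9] 12 [569.6 222.2  22. ] [565.4 216.4  48. ]
[202.6 212.1] 11 [569.8 111.9  22. ] [565.6 108.8  48. ]
[185.1 214.1] 14 [563.1 158.   22. ] [559.1 153.7  48. ]
[144.9 238.6] 14 [494.9 259.9  22. ] [492.6 253.2  48. ]
[162.7 237. ] 13 [500.6 213.4  22. ] [498.1 207.8  48. ]
[204.9 237.9] 16 [501.6 102.6  22. ] [499.   99.7  48. ]
[187.4 239.9] 14 [495.2 148.2  22. ] [492.8 144.2  48. ]
```

View pics/c8.png

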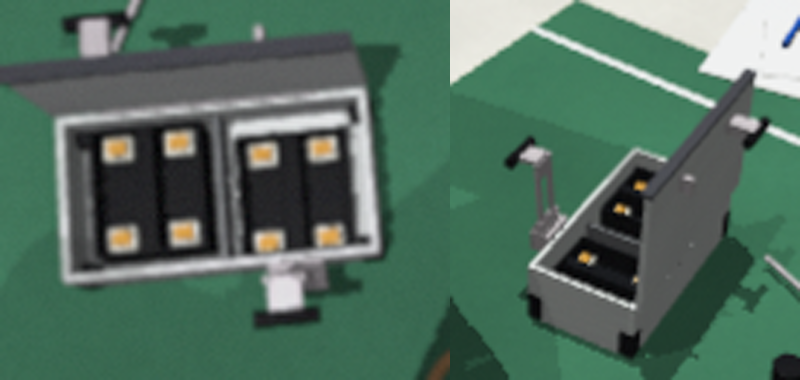

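The right-well tray has been knocked against the near wall and divider. It's still flat and about 10 mm off centre, within the limit. I'll stack the last tray over it.

>>> send_rows(targets=[0, 0, -0.04, 0, 0, 0, -1, 0, 0, -0.08, 0, 0, 0, -1, 0, 0, -0.12, 0, 0, 0, -1, 0, 0, -0.16, 0, 0, 0, -1, -0.01, 0.037, -0.16, 0, 0, -0.03, -1, -0.02, 0.074, -0.16, 0, 0, -0.06, -1, -0.03, 0.111, -0.16, 0, 0, -0.09, -1, -0.039, 0.148, -0.16, 0, 0, -0.115, -1, -0.048, 0.185, -0.16, 0, 0, -0.115, -1, -0.058, 0.222, -0.16, 0, 0, -0.115, -1, -0.068, 0.259, -0.16, 0, 0, -0.115, -1, -0.078, 0.296, -0.16, 0, 0, -0.115, -1])

```text
clock: 30.97
eef_pos: [538.9, 125.2, 175.1]
tcp_rot: [3.142, 0.001, -3.009]
contact_force: [0.2, 0.3, -1.2]
opening: 0.122
grasp_force: 59.3
```

>>> send_rows(targets=[0, 0, 0, 0, 0, 0, -1, 0, 0, 0, 0, 0, 0, -1, 0, 0, 0, 0, 0, 0, -1])

```text
clock: 31.22
eef_pos: [538.4, 123.2, 174.5]
tcp_rot: [-3.141, -0.0, -3.008]
contact_force: [-0.1, -0.2, -1.2]
opening: 0.123
grasp_force: 59.3
```

```bash
python3 - <<'E'
from h import *
print(r.sense()["grasp_force"])
shift([539,123.5,42],0.132-np.pi)
z=r.sense()["eef_pos"][2]
sticks(z+4,80)
print("want near mid", (np.array([538,123.5])-33.7*np.array([.991,.132])).round(1))
E
```

```text
59.310382604599
now [538.4 123.2 174.5] [-3.141 -0.    -3.008] shift [-0.0007  0.0003  0.1325] [-0.    -0.     0.001] t 31.22 op 0.123 F [-0.1 -0.2 -1.2]
z 178.49696755352517 [[440.6, 54.5, 2050], [485.1, 161.7, 82], [482.5, 184.7, 116], [507.3, 96.2, 500], [501.0, 141.5, 456], [517.0, 189.3, 89]]
want near mid [504.6 119.1]
```

>>> send_rows(targets=[0.001, 0, 0.03, 0, 0, 0, -1, 0.001, 0, 0.06, 0, 0, 0, -1, 0.001, 0, 0.085, 0, 0, 0, -1, 0.001, 0, 0.105, 0, 0, 0, -1, 0.001, 0, 0.118, 0, 0, 0, -1, 0.001, 0, 0.126, 0, 0, 0, -1, 0.001, 0, 0.129, 0, 0, 0, -1, 0.001, 0, 0.13, 0, 0, 0, -1, 0.001, 0, 0.13, 0, 0, 0, -1])

```text
clock: 32.02
eef_pos: [538.3, 122.7, 44.9]
tcp_rot: [3.142, 0.001, -3.01]
contact_force: [0.0, -0.9, -1.0]
opening: 0.123
grasp_force: 59.3
```

>>> send_rows(targets=[0, 0, 0, 0, 0, 0, -0.3, 0, 0, 0, 0, 0, 0, -0.3, 0, 0, 0, 0, 0, 0, -0.3, 0, 0, 0, 0, 0, 0, -0.3, 0, 0, -0.01, 0, 0, 0, -0.3, 0, 0, -0.04, 0, 0, 0, -0.3, 0, 0, -0.08, 0, 0, 0, -0.3, 0, 0, -0.12, 0, 0, 0, -0.3, 0, 0, -0.16, 0, 0, 0, -0.3, 0, 0, -0.2, 0, 0, 0, -0.3, 0, 0, -0.215, 0, 0, 0, 1, 0, 0, -0.215, 0, 0, 0, 1])

```text
clock: 33.02
eef_pos: [540.1, 123.7, 265.2]
tcp_rot: [3.141, 0.009, -3.009]
contact_force: [0.7, 1.7, -0.5]
opening: 0.624
grasp_force: 0.0
```

>>> send_rows(targets=[0, 0, 0, 0, 0, 0, 1, 0, 0, 0, 0, 0, 0, 1, 0, 0, 0, 0, 0, 0, 1])

```text
clock: 33.27
eef_pos: [536.8, 122.9, 257.9]
tcp_rot: [-3.141, -0.003, -3.009]
contact_force: [0.6, -0.3, -0.6]
opening: 0.997
grasp_force: 0.0
```

```bash
python3 - <<'E'
from h import *
shift([640.1,251.6,258],0.1346-np.pi)
f=sticks(48,15,(440,620,60,310))
cv2.imwrite("pics/w9.png",f["color"])
E
```

```text
now [536.8 122.9 257.9] [-3.141e+00 -3.000e-03 -3.009e+00] shift [-0.1194  0.1139 -0.0004] [-0.    -0.003 -0.002] t 33.27 op 0.997 F [ 0.6 -0.3 -0.6]
z 48 [[507.6, 95.4, 48], [501.2, 141.6, 46], [497.5, 204.8, 47], [491.1, 250.4, 60], [574.2, 104.7, 51], [568.5, 150.2, 55], [564.5, 214.1, 47], [558.3, 259.1, 49]]
```

View pics/w9.png

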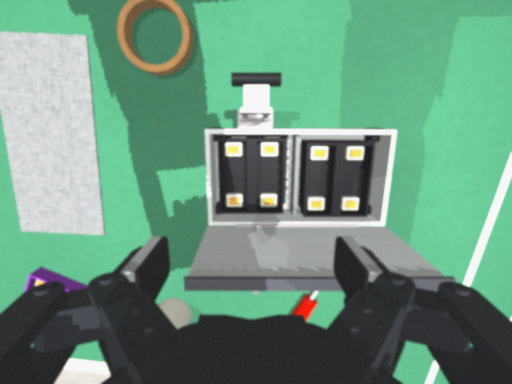

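The wrist view shows all four trays flat in the two wells (stickers at 232–355 × 149–205), the pad empty and the hasp back. I'll go to the lid bar.

>>> send_rows(targets=[-0.03, 0.028, 0, 0, 0, 0, 1, -0.06, 0.057, 0, 0, 0, 0, 1, -0.09, 0.086, 0, 0, 0, 0, 1, -0.119, 0.114, 0, 0, 0, 0, 1, -0.119, 0.114, 0, 0, 0, 0, 1, -0.119, 0.114, 0.03, 0, 0, 0, 1, -0.119, 0.114, 0.06, 0, 0, 0, 1, -0.119, 0.114, 0.085, 0, 0, 0, 1, -0.119, 0.114, 0.103, 0, 0, 0, 1, -0.119, 0.114, 0.112, 0, 0, 0, 1, -0.119, 0.114, 0.112, 0, 0, 0, 1, -0.119, 0.114, 0.112, 0, 0, 0, 1])

```text
clock: 34.32
eef_pos: [640.6, 251.7, 146.9]
tcp_rot: [-3.141, -0.001, -3.009]
contact_force: [0.5, -0.1, 0.5]
opening: 1.001
grasp_force: 0.0
```

```bash
python3 - <<'E'
from h import *
shift([640.1,251.6,145.8],0.1346-np.pi)
f=grab("wrist")
cv2.imwrite("pics/w10.png",f["color"][60:360,100:420])
E
```

```text
now [640.6 251.7 146.9] [-3.141e+00 -1.000e-03 -3.009e+00] shift [ 0.0005 -0.0001  0.0011] [-0.    -0.001 -0.002] t 34.32 op 1.001 F [ 0.5 -0.1  0.5]
```

View pics/w10.png

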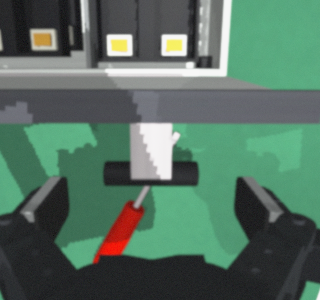

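The bar is between the open fingers, in the same place as when I released it. I'll pinch it and shut the lid along the reverse arc.

>>> send_rows(targets=[0, 0, 0.001, 0, 0, 0, -0.5, 0, 0, 0.001, 0, 0, 0, -0.5, 0, 0, 0.001, 0, 0, 0, -0.5, 0, 0, 0.001, 0, 0, 0, -0.5, 0, 0, 0.001, 0, 0, 0, -0.5, 0, 0, 0.001, 0, 0, 0, -0.5, 0, 0, 0.001, 0, 0, 0, -0.5, 0, 0, 0.001, 0, 0, 0, -0.5], grip_force=70)

```text
clock: 35.03
eef_pos: [641.8, 251.7, 147.9]
tcp_rot: [-3.141, 0.003, -3.009]
contact_force: [-0.2, -2.0, 6.8]
opening: 0.427
grasp_force: 69.1
```

>>> send_rows(targets=[0.017, 0, -0.008, 0, 0, 0, -0.5, 0.033, 0, -0.012, 0, 0, 0, -0.5, 0.048, 0, -0.014, 0, 0, 0, -0.5, 0.064, 0, -0.013, 0, 0, 0, -0.5, 0.079, 0, -0.01, 0, 0, 0, -0.5, 0.094, 0, -0.005, 0, 0, 0, -0.5, 0.109, 0, 0.002, 0, 0, 0, -0.5, 0.122, 0, 0.01, 0, 0, 0, -0.5, 0.133, 0, 0.021, 0, 0, 0, -0.5, 0.143, 0, 0.033, 0, 0, 0, -0.5, 0.151, 0, 0.045, 0, 0, 0, -0.5, 0.155, 0, 0.054, 0, 0, 0, -0.5])

```text
clock: 36.03
eef_pos: [495.9, 234.5, 97.6]
tcp_rot: [3.137, 0.02, -3.008]
contact_force: [28.3, -5.7, 38.7]
opening: 0.247
grasp_force: 18.4
```

>>> send_rows(targets=[0, 0, 0, 0, 0, 0, -0.5, 0, 0, 0, 0, 0, 0, -0.5])

```text
clock: 36.2
eef_pos: [497.0, 234.9, 96.2]
tcp_rot: [3.137, 0.021, -3.009]
contact_force: [25.5, 3.6, -1.5]
opening: 0.246
grasp_force: 12.6
```

```bash
python3 - <<'E'
from h import *
print(r.sense()["grasp_force"])
shift([482.1,230.6,84],0.132-np.pi)
E
```

```text
12.632291204863577
now [497.  234.9  96.2] [ 3.137  0.021 -3.009] shift [ 0.0156 -0.0023  0.0119] [0.005 0.021 0.001] t 36.2 op 0.246 F [25.5  3.6 -1.5]
```

```bash
python3 - <<'E'
from h import *
f=grab("wrist");g=grab("scene")
cv2.imwrite("pics/w11.png",np.hstack([cv2.resize(f["color"],(480,360)),cv2.resize(g["color"][80:200,220:330],(320,360))]))
E
```

View pics/w11.png

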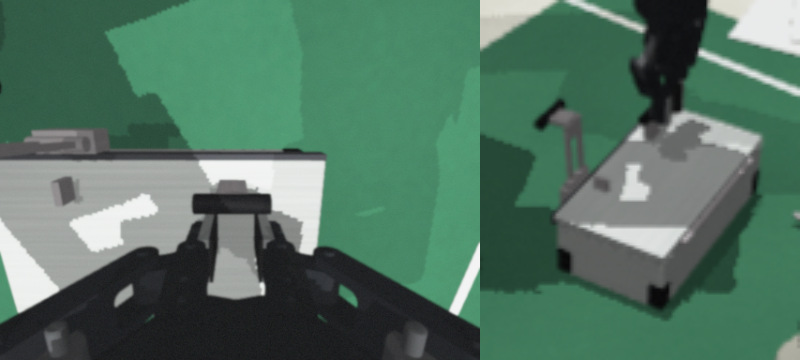

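The grip slid off the bar ends and the fingers are now behind the bar. The lid looks just about shut. I'll open, back off, rise, then press the lid down from above with shut fingertips.

>>> send_rows(targets=[-0.006, 0, 0, 0, 0, 0, -0.5, -0.01, 0, 0, 0, 0, 0, 0, -0.01, 0, 0, 0, 0, 0, 1, -0.01, 0, 0, 0, 0, 0, 1, -0.01, 0, 0, 0, 0, 0, 1, -0.01, 0, 0, 0, 0, 0, 1, -0.01, 0, 0, 0, 0, 0, 1, -0.01, 0, -0.03, 0, 0, 0, 1, -0.01, 0, -0.06, 0, 0, 0, 1, -0.01, 0, -0.09, 0, 0, 0, 1, -0.01, 0, -0.12, 0, 0, 0, 1, -0.01, 0, -0.12, 0, 0, 0, 1])

```text
clock: 37.3
eef_pos: [499.6, 234.0, 218.0]
tcp_rot: [3.139, 0.008, -3.009]
contact_force: [0.7, -0.5, -0.1]
opening: 1.001
grasp_force: 0.0
```

>>> send_rows(targets=[0, 0, 0, 0, 0, 0, -1, 0, 0, 0, 0, 0, 0, -1, 0, 0, 0, 0, 0, 0, -1, 0, 0, 0, 0, 0, 0, -1, 0, 0, 0, 0, 0, 0, -1, 0, 0, 0, 0, 0, 0, -1, 0, 0, 0, 0, 0, 0, -1, 0, 0, 0, 0, 0, 0, -1, 0, 0, 0, 0, 0, 0, -1, 0, 0, 0, 0, 0, 0, -1])

```text
clock: 38.13
eef_pos: [497.0, 232.7, 212.3]
tcp_rot: [3.142, 0.0, -3.009]
contact_force: [0.3, 0.2, -0.6]
opening: 0.001
grasp_force: 0.0
```

```bash
python3 - <<'E'
from h import *
shift([484,228.5,130],0.132-np.pi)
f=grab("wrist"); g=grab("top")
cv2.imwrite("pics/w12.png",np.hstack([cv2.resize(f["color"],(480,360)),cv2.resize(g["color"][180:270,115:235],(320,360))]))
def case(p,c=(532.3,180),y=.132): return R.from_euler('z',y).apply(np.atleast_2d(p))+[c[0],c[1],0]
for t in (0,.06,.15,.3):
    q=[]
    for y in(-115,115):
        # lid front top edge : 122 before the pin, 8 above it
        x=61-122*np.cos(t)+8*np.sin(t); z=62+122*np.sin(t)+8*np.cos(t); q.append(proj(f,case([x,y,z]))[0].round(1).tolist())
    x=61-106*np.cos(t)+38*np.sin(t); z=62+106*np.sin(t)+38*np.cos(t)
    print(t,q,"bar",proj(f,case([x,33,z]))[0].round(1),proj(f,case([x,77,z]))[0].round(1))
E
```

```text
now [497.  232.7 212.3] [ 3.142  0.    -3.009] shift [ 0.0135 -0.0025  0.0823] [0. 0. 0.] t 38.13 op 0.001 F [ 0.3  0.2 -0.6]
0 [[84.7, 155.2], [307.4, 154.9]] bar [225.5 175.8] [272.4 175.8]
0.06 [[80.6, 156.7], [308.8, 156.5]] bar [224.9 179.7] [272.8 179.7]
0.15 [[74.3, 160.0], [311.0, 159.8]] bar [224.1 186.6] [273.5 186.6]
0.3 [[63.4, 168.3], [314.7, 168.1]] bar [222.8 200.8] [274.6 200.8]
```

View pics/w12.png

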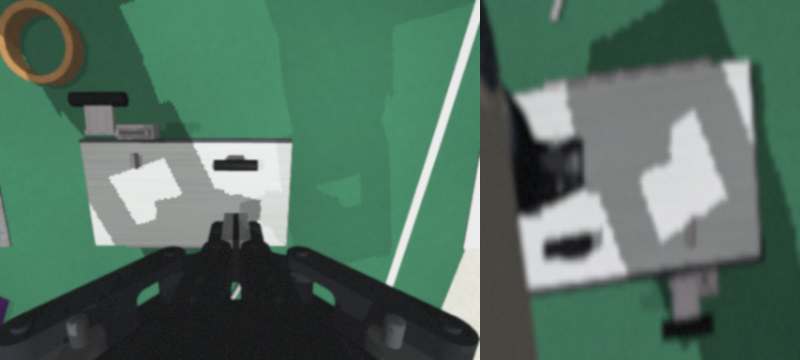

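The lid's front edge and bar match the model at angle about 0, so it's shut. I'll press lightly on the bar to make sure, and measure the height where it touches.

>>> send_rows(targets=[0.015, -0.001, 0, 0, 0, 0, -1, 0.015, -0.001, 0.03, 0, 0, 0, -1, 0.015, -0.001, 0.06, 0, 0, 0, -1, 0.015, -0.001, 0.085, 0, 0, 0, -1, 0.015, -0.001, 0.097, 0, 0, 0, -1, 0.015, -0.001, 0.104, 0, 0, 0, -1, 0.015, -0.001, 0.108, 0, 0, 0, -1, 0.015, -0.001, 0.112, 0, 0, 0, -1, 0.015, -0.001, 0.112, 0, 0, 0, -1, 0.015, -0.001, 0.112, 0, 0, 0, -1])

```text
clock: 39.07
eef_pos: [481.6, 229.5, 104.9]
tcp_rot: [-3.141, -0.001, -3.009]
contact_force: [-21.0, -8.7, 53.9]
opening: -0.007
grasp_force: 27.1
```

```bash
python3 - <<'E'
from h import *
shift([482,230,210],0.132-np.pi)
E
```

```text
now [481.6 229.5 104.9] [-3.141e+00 -1.000e-03 -3.009e+00] shift [-0.0004  0.0004 -0.1051] [-0.    -0.001  0.   ] t 39.07 op -0.007 F [-21.   -8.7  53.9]
```

Contact came at z≈105 (nominal bar top 106), so the lid is shut. I'll rise and go to the hasp bar.

>>> send_rows(targets=[0, 0, -0.03, 0, 0, 0, -1, 0, 0, -0.07, 0, 0, 0, 1, 0, 0, -0.11, 0, 0, 0, 1, 0.018, -0.028, -0.11, 0, 0, 0, 1, 0.036, -0.055, -0.11, 0, 0, 0, 1, 0.054, -0.083, -0.11, 0, 0, 0, 1, 0.071, -0.11, -0.11, 0, 0, 0, 1, 0.071, -0.11, -0.11, 0, 0, 0, 1, 0.071, -0.11, -0.11, 0, 0, 0, 1, 0.071, -0.11, -0.11, 0, 0, 0, 1])

```text
clock: 39.9
eef_pos: [427.4, 111.7, 211.2]
tcp_rot: [3.141, 0.002, -3.01]
contact_force: [0.8, -1.0, -0.5]
opening: 0.999
grasp_force: 0.0
```

```bash
python3 - <<'E'
from h import *
shift([425.5,111.5,116],0.132-np.pi)
f=grab("wrist"); g=f["color"]
def case(p,c=(532.3,180),y=.132): return R.from_euler('z',y).apply(np.atleast_2d(p))+[c[0],c[1],0]
P=[proj(f,case([-115.3,y,132.4]))[0] for y in(-77,-33)]; print(np.round(P,1))
# dark bar blob near prediction
m=(g.max(2)<60).astype(np.uint8); n,l,s,c=cv2.connectedComponentsWithStats(m)
for i in range(1,n):
    if s[i,4]>60: print(c[i].round(1),s[i].tolist(),plane(f,c[i],132.4)[0].round(1))
E
```

```text
now [427.4 111.7 211.2] [ 3.141e+00  2.000e-03 -3.010e+00] shift [0.0021 0.     0.0952] [ 0.001  0.002 -0.001] t 39.9 op 0.999 F [ 0.8 -1.  -0.5]
[[223.2 200.4]
 [275.9 200.3]]
[250.4 212.8] [226, 207, 53, 13, 613] [436.  112.4 132.4]
[211.1 215.6] [205, 213, 13, 6, 70] [442.8  79.8 132.4]
[283.4 225.1] [272, 223, 29, 5, 82] [443.3 141.9 132.4]
[214.4 224.6] [198, 224, 35, 3, 75] [450.6  83.3 132.4]
[346.4 224.2] [302, 224, 86, 2, 112] [435.5 195.2 132.4]
[256.5 333.5] [0, 237, 512, 147, 41565] [556.7 134.2 132.4]
```

```bash
python3 - <<'E'
from h import *
g=grab("top")
print(plane(g,[(193,261.7),(183.6,262.3),(202.4,260.8)],134).round(1))
f=grab("wrist"); print(plane(f,[(250.4,212.8)],134).round(1))
def case(p,c=(532.3,180),y=.132): return R.from_euler('z',y).apply(np.atleast_2d(p))+[c[0],c[1],0]
for t in (1.5,1.6,1.7,1.8):
    p=case([-75+70.94*np.cos(.3754+t),-55,74+70.94*np.sin(.3754+t)]); print(t,p.round(1),proj(f,p).round(1),proj(g,p).round(1))
# pads: where does the pad midpoint (TCP-19) project
s=r.sense(); print(proj(f,s["eef_pos"]+[0,0,19]), proj(f,s["eef_pos"]))
E
```

```text
[[434.7 115.1 134. ]
 [432.6 136.8 134. ]
 [437.4  93.4 134. ]]
[[435.1 112.8 134. ]]
1.5 [[444.1 112.8 141.7]] [[249.  226.1]] [[193.8 257.5]]
1.6 [[437.5 111.9 139.2]] [[249.  217.4]] [[194.1 260.4]]
1.7 [[431.2 111.1 136.1]] [[249.  208.9]] [[194.5 263.2]]
1.8 [[425.2 110.3 132.4]] [[249.  200.6]] [[194.9 265.9]]
[[250.73982232 258.92073669]] [[250.78613219 242.69024587]]
```

Both cameras put the hasp at about 1.65 rad, with the bar at about (434.5, 112.5, 137). I'll pinch it there.

>>> send_rows(targets=[-0.007, 0, 0, 0, 0, 0, 1, -0.007, 0, 0.03, 0, 0, 0, 1, -0.007, 0, 0.055, 0, 0, 0, 1, -0.007, 0, 0.075, 0, 0, 0, 1, -0.007, 0, 0.086, 0, 0, 0, 1, -0.007, 0, 0.091, 0, 0, 0, 1, -0.007, 0, 0.091, 0, 0, 0, 1, -0.007, 0, 0.091, 0, 0, 0, 1])

```text
clock: 40.72
eef_pos: [433.9, 112.6, 119.5]
tcp_rot: [3.142, 0.0, -3.009]
contact_force: [-0.2, 0.3, 0.6]
opening: 0.995
grasp_force: 0.0
```

>>> send_rows(targets=[0, 0, 0, 0, 0, 0, -0.4, 0, 0, 0, 0, 0, 0, -0.4, 0, 0, 0, 0, 0, 0, -0.4, 0, 0, 0, 0, 0, 0, -0.4, 0, 0, 0, 0, 0, 0, -0.4, 0, 0, 0, 0, 0, 0, -0.4, 0, 0, 0, 0, 0, 0, -0.4, 0, 0, 0, 0, 0, 0, -0.4], grip_force=40)

```text
clock: 41.38
eef_pos: [433.2, 113.1, 120.1]
tcp_rot: [3.14, 0.0, -3.01]
contact_force: [-4.4, 6.2, 8.7]
opening: 0.501
grasp_force: 39.5
```

```bash
python3 - <<'E'
from h import *
print(r.sense()["grasp_force"])
shift([531.3,126.1,84],0.132-np.pi)
E
```

```text
39.50649082660675
now [433.2 113.1 120.1] [ 3.14  0.   -3.01] shift [-0.0989 -0.0001  0.0362] [ 0.002  0.    -0.   ] t 41.38 op 0.501 F [-4.4  6.2  8.7]
```

>>> send_rows(targets=[-0.01, 0, -0.004, 0, 0, 0, -0.4, -0.021, 0, -0.007, 0, 0, 0, -0.4, -0.032, 0, -0.008, 0, 0, 0, -0.4, -0.042, 0, -0.007, 0, 0, 0, -0.4, -0.053, 0, -0.005, 0, 0, 0, -0.4, -0.063, 0, -0.001, 0, 0, 0, -0.4, -0.072, 0, 0.004, 0, 0, 0, -0.4, -0.08, 0, 0.01, 0, 0, 0, -0.4, -0.087, 0, 0.018, 0, 0, 0, -0.4, -0.093, 0, 0.026, 0, 0, 0, -0.4, -0.098, 0, 0.036, 0, 0, 0, -0.4, -0.098, 0, 0.037, 0, 0, 0, -0.4])

```text
clock: 42.38
eef_pos: [533.8, 126.4, 82.8]
tcp_rot: [3.14, 0.006, -3.01]
contact_force: [5.2, 4.4, 6.4]
opening: 0.503
grasp_force: 46.5
```

```bash
python3 - <<'E'
from h import *
print(r.sense()["grasp_force"])
shift([531.3,126.1,84],0.132-np.pi)
E
```

```text
46.530813574790955
now [533.8 126.4  82.8] [ 3.14   0.006 -3.01 ] shift [ 0.0025  0.0001 -0.0012] [ 0.001  0.006 -0.   ] t 42.38 op 0.503 F [5.2 4.4 6.4]
```

I miscounted: I've viewed 15 pictures, one over the limit of 14. I won't view any more and will check the rest with numbers. Now I'll release and rise.

>>> send_rows(targets=[0, 0, 0, 0, 0, 0, 1, 0, 0, 0, 0, 0, 0, 1, 0, 0, 0, 0, 0, 0, 1, 0, 0, 0, 0, 0, 0, 1, 0, 0, 0, 0, 0, 0, 1, 0, 0, -0.02, 0, 0, 0, 1, 0, 0, -0.06, 0, 0, 0, 1, 0, 0, -0.1, 0, 0, 0, 1, 0, 0, -0.14, 0, 0, 0, 1, 0, 0, -0.15, 0, 0, 0, 1, 0, 0, -0.15, 0, 0, 0, 1, 0, 0, -0.15, 0, 0, 0, 1])

```text
clock: 43.38
eef_pos: [530.4, 125.1, 232.5]
tcp_rot: [3.142, 0.001, -3.009]
contact_force: [0.5, 0.6, -0.6]
opening: 1.0
grasp_force: 0.0
```

```bash
python3 - <<'E'
from h import *
shift([531.3,126.1,84],0.132-np.pi)
f=grab("wrist"); g=f["color"]
def case(p,c=(532.3,180),y=.132): return R.from_euler('z',y).apply(np.atleast_2d(p))+[c[0],c[1],0]
for t in (0,.1,.2): print("hasp",t,np.round([proj(f,case([-75+70.94*np.cos(.3754+t),y,74+70.94*np.sin(.3754+t)]))[0] for y in(-77,-33)],1).tolist())
for t in (0,.06,.15): print("lid",t,np.round([proj(f,case([61-106*np.cos(t)+38*np.sin(t),y,62+106*np.sin(t)+38*np.cos(t)]))[0] for y in(33,77)],1).tolist())
m=(g.max(2)<60).astype(np.uint8); n,l,s,c=cv2.connectedComponentsWithStats(m)
for i in range(1,n):
    if s[i,4]>100: print(c[i].round(1),s[i].tolist())
E
```

```text
now [530.4 125.1 232.5] [ 3.142e+00  1.000e-03 -3.009e+00] shift [-0.0009  0.0008  0.1485] [0.    0.001 0.   ] t 43.38 op 1.0 F [ 0.5  0.6 -0.6]
hasp 0 [[228.6, 188.3], [271.6, 188.3]]
hasp 0.1 [[228.1, 186.9], [272.1, 186.9]]
hasp 0.2 [[227.5, 184.8], [272.6, 184.8]]
lid 0 [[338.7, 153.0], [382.8, 153.1]]
lid 0.06 [[340.5, 156.3], [385.5, 156.3]]
lid 0.15 [[343.1, 162.1], [389.4, 162.1]]
[362.2 152.6] [341, 147, 45, 11, 426]
[251.3 187.4] [232, 183, 40, 10, 340]
[255.  332.9] [0, 237, 512, 147, 42347]
```

Lid and hasp bars both match the shut model. I'll press lightly on the hasp bar to confirm it's fully down.

>>> send_rows(targets=[0, 0, 0, 0, 0, 0, -1, 0, 0, 0.03, 0, 0, 0, -1, 0, 0, 0.06, 0, 0, 0, -1, 0, 0, 0.08, 0, 0, 0, -1, 0, 0, 0.09, 0, 0, 0, -1, 0, 0, 0.1, 0, 0, 0, -1, 0, 0, 0.11, 0, 0, 0, -1, 0, 0, 0.118, 0, 0, 0, -1, 0, 0, 0.124, 0, 0, 0, -1, 0, 0, 0.128, 0, 0, 0, -1, 0, 0, 0.129, 0, 0, 0, -1, 0, 0, 0.129, 0, 0, 0, -1])

```text
clock: 44.43
eef_pos: [530.9, 125.3, 105.3]
tcp_rot: [3.141, 0.001, -3.009]
contact_force: [-7.8, -1.1, 18.9]
opening: 0.002
grasp_force: 9.7
```

>>> send_rows(targets=[0, 0, -0.03, 0, 0, 0, -1, 0, 0, -0.07, 0, 0, 0, -1, 0, 0, -0.11, 0, 0, 0, -1, 0, 0, -0.15, 0, 0, 0, -1, 0, 0, -0.15, 0, 0, 0, -1, 0, 0, -0.15, 0, 0, 0, -1, 0, 0, -0.15, 0, 0, 0, -1])

```text
clock: 45.02
eef_pos: [530.4, 125.2, 253.4]
tcp_rot: [3.141, 0.001, -3.009]
contact_force: [-0.5, -0.5, -0.6]
opening: -0.002
grasp_force: 0.0
```

Contact came at 105.3 mm (nominal 106), so the hasp is fully down. Handing in.

```bash
python3 -c "
from rig import r
print(r.sign_off())"
```

```text
the job is handed in; nothing more can be done
None
```

I handed the job in at about 45 s: all four trays are in the case, two high in each well, with the lid shut and the hasp down over its catch; sign-off returned no verdict, and I viewed 15 pictures, one over the limit of 14.

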